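# Hang up the headsets and lock the sprung hanger's adjuster

## Task

Gently hang every headset standing on the desk (two or three) by its headband on the flat bar of the sprung headset hanger and let the bar settle under the load. Then push the holding catch fully in so that its fork holds the adjuster barrel still, turn the knurled lock ring clockwise (seen from above) until it is fully home, and draw the catch fully back out, leaving the barrel on its mark. Never force the bar down to its stop, and leave the mouse, pen pot and mug where they are.

Things in the scene. Friction and masses are not known exactly. Their poses are not given: they have to be found in the camera images.
- headset0: black call-centre headset, loose, about 0.17 kg, standing on its two ear cups; 2 or 3 are present (absent: None), all alike. Origin: centre of the underside between the cups; x from cup to cup (162 mm overall), y across the band, z up, 156 mm tall. Cups: blocks 26 x 54 x 58 mm at x = +/-68 mm, 102 mm clear between their pads. A thin mic boom sticks out 90 mm to -y by the +x cup
- headset1: another headset exactly like headset0, same frame
- headset2: another headset exactly like headset0, same frame
- crown0 (a point): headset0: centre of its crown's flat underside, 118 mm above the origin, which comes to rest on the bar; an end lip each side (12 mm thick, 12 mm down) leaves a 68 mm wide channel for the bar. The crown, the middle of the headband, is a block 92 (x) x 34 (y) mm, top z = 156 mm: pinch it from above across its 34 mm, fingertips above z = 121 mm to clear the bar. Either way round will do
- crown1 (a point): the same point of headset1
- crown2 (a point): the same point of headset2
- stand: sprung headset hanger, fixed; place and yaw vary. Origin on the desk under its square column (28 mm, top z = 225 mm); z up, x roughly away from the robot. Base plate 14 mm thick (x -90 to 90, y -60 to 190 mm). The bar leaves the column to -y. Grey housing with the adjuster: x -50 to 50, y 75 to 185 mm, top z = 50 mm; a 50 mm wide rail for the catch runs from it at that height to x = -160 mm
- hook_bar (a point): on the column axis, level with the top face of the sprung bar (z = 190 mm unloaded); axes as the stand's. Flat steel bar 46 mm wide (x), 12 mm thick, along -y to y = -285 mm, where an 8 mm tip stands 16 mm above it. Headsets hang with their x along the stand's x, cups either side of it; they can be lowered on from straight above. Good places: y = -70, -145, -220 mm
- hook (a joint): how far the bar has dipped, m (0 unloaded, grows downward, stop at 0.060); spring 200 N/m, so 7 to 10 mm per headset; damped, settles in about a second
- barrel (a joint): turn of the adjuster barrel, rad: 0 on its mark, positive anticlockwise from above, stops at +/-0.6. Aluminium, 28 mm in diameter, axis vertical at stand x = 0, y = 130 mm, top z = 116 mm; a lug 10 mm wide points to the stand's -x at 0 (48 mm out, z = 52 to 64 mm). It turns easily: the lock ring that rides on it drags it round unless the catch holds it
- lock_ring (a joint): slack of the lock ring relative to the barrel, rad: 0 fully home (hard stop), starts between 3.1 and 4.3 (stop at 4.8), falls as the ring is turned clockwise seen from above. Thread friction 0.1 N m. The white line on its top points to the stand's +x, at the white mark on the housing, when home
- ring_center (a point): centre of the knurled steel lock ring, 54 mm in diameter, 24 mm high (z = 75 to 99 mm), around the barrel, whose top stands 17 mm above it
- catch (a joint): travel of the holding catch, m: 0 fully out (as at the start), 0.037 fully in (towards the barrel, stand +x); stays where it is left (friction 3 N). From 0.030 its two-pronged fork straddles the barrel's lug with 2.5 mm play each side
- catch_fin (a point): top centre of the catch's upright black grip fin, 20 mm (x) x 14 mm (y), 35 mm tall, top z = 96 mm; at stand y = 130 mm and x = -130 mm (out) to -93 mm (in); axes as the stand's
- mouse: computer mouse 100 x 60 x 34 mm on its mat, a bystander; origin at the centre of its underside
- pen_pot: black pen pot, 72 mm in diameter, 90 mm tall with pens to 140 mm, a bystander; origin at the centre of its underside
- mug: white mug, 82 mm in diameter, 92 mm tall, a bystander; origin at the centre of its underside
Things that resemble listed ones, but are neither listed nor needed, are in the scene too. What is shaped like the headset0 but brown or red is not meant.

How it is judged:
By the outcome, as a careful person would: the job done as asked, in the order asked, and still so for the second after the job is handed in, with the robot touching nothing.
Of headset0, headset1, headset2 only 2 to 3 are there at a start; the rules pass over those that are not, and their reading is None.
At some moment in a run one of headset0, headset1, headset2 may be knocked a few centimetres aside while the robot is not near it.
Once in a run the grip may slacken for a moment while it holds something.
It also fails if it takes over 210 s, if anything falls off the work surface, if the arm or the gripper's body presses on something with over 40 N, if the wrist force passes 120 N, or if a joint passes its speed limit or range.

## Robot

A 6-joint arm with a two-finger parallel gripper is mounted at the origin on the work surface. World frame = base frame: x ahead of the robot, y to its left, z up, the work surface at z = 0. Lengths are in m, angles in rad, forces in N, time in s.
With the tool pointing down it reaches from about 0.275 to 0.825 m from the base axis. Payload 4.9 kg.
Tool frame: the origin (TCP) lies midway between the tips of the shut fingers; the grasp point (between the pads) lies grip_point_offset behind it (grip_point_offset is the distance from the TCP to the grasp point, in m); z points along the fingers, y is the direction in which the jaws open and shut (so a half turn about z gives the same grasp; the last joint's range is limited). The gripper opens to 85 mm and grips with 20 to 120 N. Pads are 22 mm wide; open, the fingers measure 114 mm over their backs; the gripper's body (76 mm by 85 mm) begins 54 mm behind the grasp point. The pads swing forward as they close: fully open they stand 13 mm farther back than shut.
Start: joints at [1.087, 0.326, -0.193, 1.052, 0, 1.437], TCP at [0.188, 0.517, 0.231] pointing down, gripper open.
Joint ranges: [-2.65, 2.65], [-0.97, 1.79], [-1.3, 1.35], [-1.93, 2.1], [-1.47, 1.37], [-3.14, 3.14]. Speed limits (rad/s): [2.57, 2.57, 3.14, 3.14, 3.14, 3.14].

## Interface

Orientations are given as a unit quaternion [w, x, y, z].
In Python, from rig import * gives the robot as it stands.
- The arm moves only by the tool send_rows, never from a script. Its argument "deltas" is a list that holds one entry, the list of rows, each a list of 6 numbers: the shift along the tool's x, y, z in mm, then the turn, a rotation vector about the tool's x, y, z in degrees. In form: [[[x, y, z, ax, ay, az], ...]]. A call has 1 to 20 rows; each row shifts and turns the commanded pose from where the row before left it, along the tool's axes as they then stand; what a row does not reach is not made up. A row lasts 1/8 s, in which the tool goes at most 62.5 mm and 10.7 degrees, less where a joint would pass 70% of its speed; a pose out of reach is approached as far as the arm can. A call is refused whole if a number of a shift passes 62.5 or a number of a turn 10.7, either way. A call with a gripper value outside its range is refused whole. "grip" is the closure, from 0 (fully open) to 1 (shut), set as the call begins (left out, the last holds). The fingers move at their own pace and stop on an object; "squeeze" is the grip in N (left out, the last holds). Time passes only in rows, so rows that do not move let the fingers close. It gives the time, the measured TCP pose, the force and the opening at its end, in the units of the state.
- state(): the state, without advancing time (a new reading comes with each control period).
- capture(name): name is "scene" or "side" or "wrist"; returns the picture (480x640x3 uint8, red, green, blue); there is no depth.
- calibration(name): a dict with "intrinsics" (3x3 intrinsics, pixels), "rvec" (rotation vector, rad) and "tvec" (3), from world to camera coordinates, as OpenCV has them. Camera axes: x right, y down, z forward; pixel columns grow to the right and rows downward; lengths in m; the calibration is good to about 2 mm. A picture is of the moment at which its call begins: read the wrist's pose just before it. calibration takes no time and is no camera call; for the wrist camera it gives the pose at the moment of the call.
- job_done(): hands the job in, once; it reports no verdict.
The state is a dict: "t": time; "q": joint angles; "joint_vel": joint speeds; "joint_efforts": joint torques, N m; "ee_pos": TCP position; "eef_rot": TCP orientation; "force": force on the tool from outside, world axes, zero at the start; "wrist_torque": the same for the moment, N m; "grip_width": opening from 0.0 (shut) to 1.0 (fully open).
Only numpy, scipy, OpenCV 4.12 (cv2) and the standard library are available. Lean on these libraries where they do the work, as an engineer would, in place of code of your own. Each camera call takes 0.05 s, during which the arm holds its last target.

## Working session

There is one attempt and no reset: what is moved stays moved. The work goes in short steps, Python scripts to look and compute and a tool call to move; the robot and the scene stay as the last step left them, time stands still between calls to the robot, and variables do not carry over. Pictures are saved under pics/ and viewed, and the job is handed in when it is done.

Besides the shell and the picture viewer there is one more tool, called by a JSON object that holds its "api" and its "payload", one argument or row to a line. send_rows: Moves the arm, as the interface text tells. Its arguments: {"type":"object","properties":{"deltas":{"type":"array","items":{"type":"array","items":{"type":"array","items":{"type":"number"}}}},"grip":{"type":"number"},"squeeze":{"type":"number"}},"required":["deltas"]}

```bash
ls; mkdir -p pics
python3 - <<'E'
from rig import *
import cv2
print(state())
for n in ["scene","side","wrist"]:
    c=calibration(n); print(n,c)
    cv2.imwrite(f"pics/{n}0.png",capture(n)[:,:,::-1])
E
```

```text
pics
{'t': 0.0, 'q': array([ 1.08678924e+00,  3.26945848e-01, -1.93590783e-01,  1.05198285e+00,
        9.94428834e-07,  1.43659654e+00]), 'joint_vel': array([ 1.26029819e-03, -4.25058080e-04,  1.72458201e-03,  1.91330890e-03,
        1.12435553e-03,  4.14320016e-05]), 'joint_efforts': array([ 3.91763333e-04, -4.43398726e+01,  2.62439829e+01,  1.53697998e-02,
       -1.63428626e-04, -9.32286781e-06]), 'ee_pos': array([0.1882115 , 0.51617881, 0.23049814]), 'eef_rot': array([-2.62570095e-04,  1.74013191e-01,  9.84742945e-01, -8.20594900e-04]), 'force': array([-0.50525434,  1.51185333, -0.32129369]), 'wrist_torque': array([0.00643676, 0.00287199, 0.00388823]), 'grip_width': 0.9997465241903225}
scene {'intrinsics': array([[455.93424496,   0.        , 316.14009905],
       [  0.        , 455.93424496, 240.81284572],
       [  0.        ,   0.        ,   1.        ]]), 'rvec': array([ 2.54704527,  0.69686166, -0.16997217]), 'tvec': array([-0.41859804, -0.28320404,  1.38204585])}
side {'intrinsics': array([[578.72626066,   0.        , 312.75754478],
       [  0.        , 578.72626066, 243.77485119],
       [  0.        ,   0.        ,   1.        ]]), 'rvec': array([ 2.43202606, -0.23834404,  0.06367546]), 'tvec': array([-0.5907928 ,  0.08412988,  1.90237608])}
wrist {'intrinsics': array([[393.70602089,   0.        , 319.64267409],
       [  0.        , 393.70602089, 233.23063058],
       [  0.        ,   0.        ,   1.        ]]), 'rvec': array([-2.37761126, -1.66405372, -0.23152762]), 'tvec': array([-0.54815225, -0.0354444 ,  0.3791197 ])}
```

View pics/scene0.png

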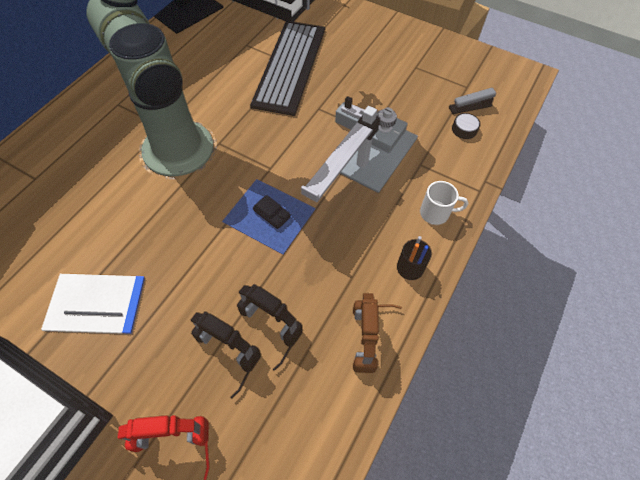

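View pics/side0.png

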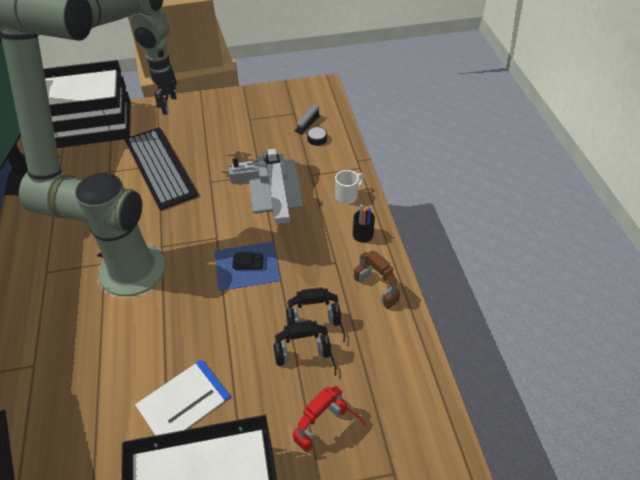

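View pics/wrist0.png

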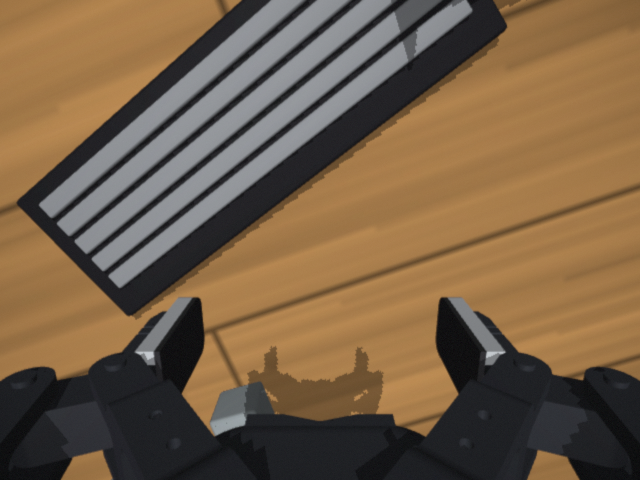

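The black headsets are at scene pixels (225,338) and (268,310). The brown one at (368,330) and the red one at (165,430) are decoys. The stand is at about (370,150). Next I'll take close crops.

```bash
cat > h.py <<'E'
import numpy as np, cv2
from scipy.spatial.transform import Rotation as R
def proj(c,P):
    p,_=cv2.projectPoints(np.atleast_2d(np.array(P,float)),c["rvec"],c["tvec"],c["intrinsics"],None); return p[:,0]
def ray(c,uv):
    Rm=cv2.Rodrigues(c["rvec"])[0]; d=np.linalg.inv(c["intrinsics"])@np.array([uv[0],uv[1],1.]); 
    return -Rm.T@c["tvec"], Rm.T@d
def onz(c,uv,z):
    o,d=ray(c,uv); return o+d*(z-o[2])/d[2]
def tri(obs):
    A=np.zeros((3,3));b=np.zeros(3)
    for c,uv in obs:
        o,d=ray(c,uv); d/=np.linalg.norm(d); M=np.eye(3)-np.outer(d,d); A+=M;b+=M@o
    return np.linalg.solve(A,b)
def crop(src,dst,x,y,w,h,s):
    im=cv2.imread(src)[y:y+h,x:x+w]; im=cv2.resize(im,None,fx=s,fy=s,interpolation=cv2.INTER_CUBIC)
    for i in range(0,w,20): cv2.putText(im,str(x+i),(int(i*s),10),0,.35,(0,255,255),1); cv2.line(im,(int(i*s),12),(int(i*s),18),(0,255,255),1)
    for i in range(0,h,20): cv2.putText(im,str(y+i),(0,int(i*s)+4),0,.35,(0,255,255),1)
    cv2.imwrite(dst,im)
E
python3 - <<'E'
from h import *
crop("pics/scene0.png","pics/c1.png",180,270,160,120,5)
crop("pics/scene0.png","pics/c2.png",290,85,140,120,5)
crop("pics/side0.png","pics/c3.png",215,140,120,90,6)
crop("pics/side0.png","pics/c4.png",260,275,110,100,6)
from rig import *
for n in ["scene","side"]:
    c=calibration(n); print(n, proj(c,[[0,0,0],[.5,0,0],[.5,.3,0],[.5,-.3,0],[.8,0,0]]))
E
```

```text
scene [[178.04541689 147.38438219]
 [320.60053928 219.04358252]
 [370.11756648 147.25624375]
 [259.92230671 307.01188521]
 [420.0292259  269.02410973]]
side [[133.03108991 269.3681987 ]
 [283.24100992 245.78675814]
 [270.64488899 184.96112501]
 [298.55084782 319.7167076 ]
 [369.43837112 232.2546429 ]]
```

View pics/c1.png

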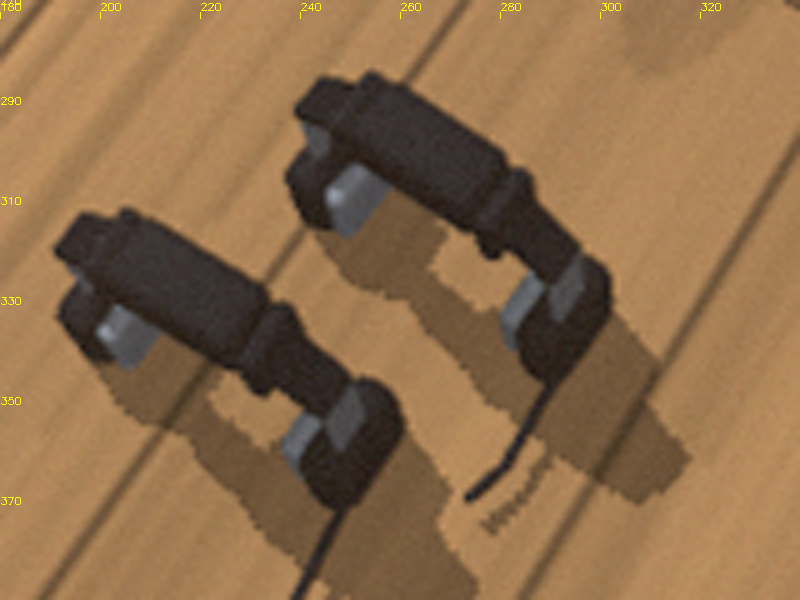

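View pics/c2.png

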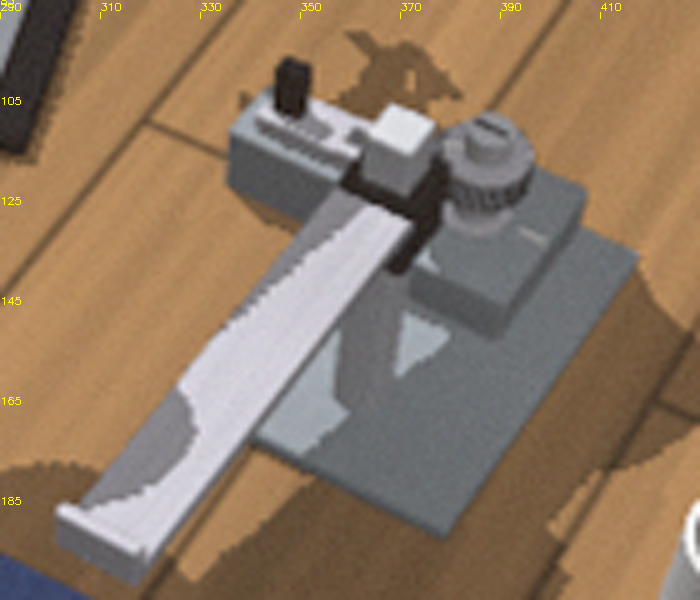

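View pics/c3.png

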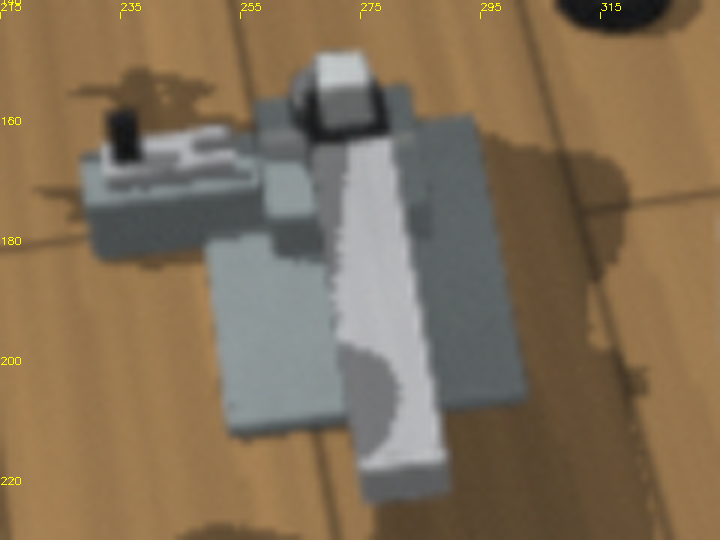

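View pics/c4.png

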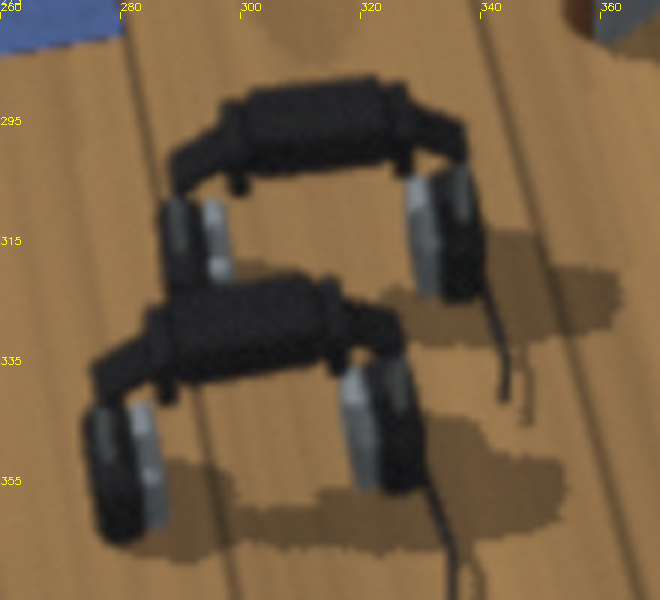

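Only two black headsets are visible. I'll now fit the stand pose and the rough headset poses.

```bash
cat > fit.py <<'E'
from h import *
from rig import calibration
from scipy.optimize import least_squares
cs,cd=calibration("scene"),calibration("side")
S=lambda u,v:(290+u/5,85+v/5); D=lambda u,v:(215+u/6,140+v/6)
sc=[((-14,14,225),S(390,103)),((14,14,225),S(437,122)),((14,-14,225),S(412,148)),((-14,-14,225),S(367,135)),
((90,-60,14),S(447,530)),((90,190,14),S(638,258)),((-160,105,50),S(229,135)),((-160,155,50),S(268,85)),((50,75,50),S(495,305)),((50,185,50),S(585,192))]
sd=[((-14,14,225),D(315,57)),((14,14,225),D(362,50)),((14,-14,225),D(370,95)),((-14,-14,225),D(318,100)),
((90,-60,14),D(525,395)),((90,190,14),D(475,115)),((-90,-60,14),D(228,430)),((-160,105,50),D(88,188)),((-160,155,50),D(80,157))]
def W(p,m):
    a=p[2];m=np.array(m,float)/1000
    return np.array([p[0]+m[...,0]*np.cos(a)-m[...,1]*np.sin(a),p[1]+m[...,0]*np.sin(a)+m[...,1]*np.cos(a),m[...,2]]).T
def f(p):
    return np.concatenate([(proj(c,W(p,[m for m,_ in L]))-np.array([q for _,q in L])).ravel() for c,L in((cs,sc),(cd,sd))])
if __name__=="__main__":
    r=least_squares(f,[.45,.15,0],loss="soft_l1"); print(r.x,np.degrees(r.x[2])); print(np.round(r.fun.reshape(-1,2),1).tolist())
    p=r.x
    for n,c in(("scene",cs),("side",cd)):
        im=cv2.imread(f"pics/{n}0.png")
        def pl(pts,col):
            q=proj(c,W(p,pts)).astype(int)*1
            cv2.polylines(im,[q],True,col,1)
        pl([(-23,-14,190),(23,-14,190),(23,-285,190),(-23,-285,190)],(0,0,255))
        pl([(-90,-60,14),(90,-60,14),(90,190,14),(-90,190,14)],(0,255,0))
        pl([(-14,-14,225),(14,-14,225),(14,14,225),(-14,14,225)],(255,0,0))
        pl([(27*np.cos(t),130+27*np.sin(t),99) for t in np.arange(0,6.28,.3)],(255,0,255))
        pl([(-140,123,96),(-120,123,96),(-120,137,96),(-140,137,96)],(0,255,255))
        cv2.imwrite(f"pics/ov_{n}.png",im)
    crop("pics/ov_scene.png","pics/o1.png",290,85,140,120,5)
    crop("pics/ov_side.png","pics/o2.png",215,140,120,90,6)
E
python3 fit.py
python3 - <<'E'
from h import *
from rig import *
cs,cd=calibration("scene"),calibration("side")
S=lambda u,v:(180+u/5,270+v/5); D=lambda u,v:(260+u/6,275+v/6)
# crown centre top approx, end-lip centres
for nm,a,b,c,d in(("A",(98,240),(270,318),(158,350),(335,305)),("B",(335,105),(505,190),(232,135),(400,110))):
    # a,b : scene left / right crown ends (top mid); side left / right
    print(nm,onz(cs,S(*a),.15),onz(cs,S(*b),.15),onz(cd,D(*c),.15),onz(cd,D(*d),.15))
E
```

```text
[ 0.51117731  0.22014495 -0.042677  ] -2.445212252706436
[[-0.4, -0.6], [-0.3, 0.0], [-0.7, 1.6], [-1.3, -0.3], [-0.9, 0.3], [0.6, -1.2], [-1.1, -1.3], [-0.4, -1.1], [1.6, 0.1], [1.0, -0.8], [0.4, 0.4], [0.9, 0.6], [0.4, -1.4], [0.7, -1.3], [1.1, 0.0], [0.5, 0.1], [0.0, 0.2], [-0.3, 3.4], [0.3, -0.6]]
A [ 0.44939072 -0.42566643  0.15      ] [ 0.53144176 -0.41642582  0.15      ] [ 0.44888465 -0.43148205  0.15      ] [ 0.53148254 -0.42409238  0.15      ]
B [ 0.50012766 -0.32404894  0.15      ] [ 0.58489288 -0.31935622  0.15      ] [ 0.50178996 -0.32263592  0.15      ] [ 0.58230812 -0.3243913   0.15      ]
```

Run:
```python
import cv2,numpy as np
a=cv2.imread("pics/o1.png");b=cv2.imread("pics/o2.png")
a=cv2.resize(a,(400,343));b=cv2.resize(b,(400,300))
c=np.zeros((343,800,3),np.uint8);c[:,:400]=a;c[:300,400:]=b
cv2.imwrite("pics/o12.png",c)
```

```text
(no output)
```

View pics/o12.png

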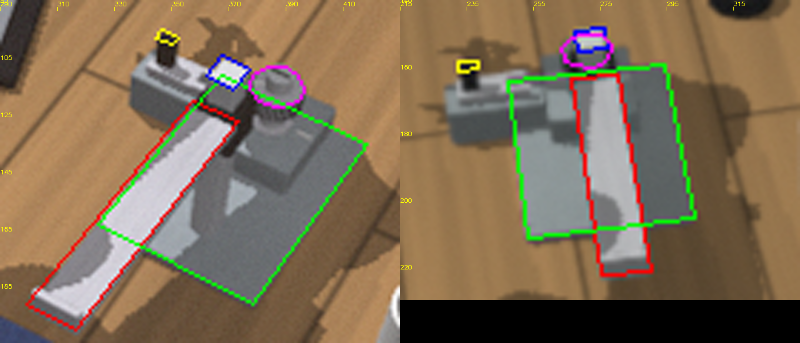

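```bash
cat >> h.py <<'E'
def rotq(q): return R.from_quat([q[1],q[2],q[3],q[0]])
def plan(st,target,ydeg,vertical=True):
    """ydeg: desired world angle of tool y (mod 180). prints yaw turn about tool z, then shift in the new tool frame (mm)"""
    r=rotq(st["eef_rot"]).as_matrix(); cur=np.degrees(np.arctan2(r[1,1],r[0,1]))
    d=(ydeg-cur+90)%180-90
    tilt=np.degrees(np.arccos(-r[2,2]))
    a=np.radians(cur+d); Y=np.array([np.cos(a),np.sin(a),0]);Z=np.array([0,0,-1.]);X=np.cross(Y,Z)
    e=(np.array(target)-st["ee_pos"])*1000
    print("t %.2f pos %s cur y ang %.2f tilt %.2f turn(tool z) %.2f shift %s  F %s T %s w %.3f q5 %.2f"%(st["t"],np.round(st["ee_pos"],4),cur,tilt,-d,np.round([e@X,e@Y,e@Z],1),np.round(st["force"],1),np.round(st["wrist_torque"],2),st["grip_width"],st["q"][5]))
E
python3 - <<'E'
from h import *; from rig import *
st=state(); c=calibration("wrist"); r=rotq(st["eef_rot"])
o,d=ray(c,(c["intrinsics"][0,2],c["intrinsics"][1,2]))
print("cam in tool",r.inv().apply(o-st["ee_pos"]), r.inv().apply(d))
plan(st,[.515,-.373,.40],95)
import rig; print([x for x in dir(rig) if not x.startswith('_')])
E
```

```text
cam in tool [ 0.07056195 -0.00069489 -0.14232919] [-2.76315173e-01 -7.06262412e-04  9.61066817e-01]
t 0.15 pos [0.1883 0.5163 0.2307] cur y ang 69.96 tilt 0.08 turn(tool z) -25.04 shift [-248.  -914.4 -169.3]  F [-1.5 -0.1  0.3] T [0.04 0.02 0.07] w 0.999 q5 1.44
['PlanningError', 'calibration', 'capture', 'grip_point_offset', 'job_done', 'state']
```

{"api": "send_rows", "payload": {
  "deltas": [
    [[0,0,-50,0,0,-8.5],[0,0,-50,0,0,-8.5],[0,0,-50,0,0,-8],[-15,-54,0,0,0,0],[-15,-54,0,0,0,0],[-15,-54,0,0,0,0],[-15,-54,0,0,0,0],[-15,-54,0,0,0,0],[-15,-54,0,0,0,0],[-15,-54,0,0,0,0],[-15,-54,0,0,0,0],[-15,-54,0,0,0,0],[-15,-54,0,0,0,0],[-15,-54,0,0,0,0],[-15,-54,0,0,0,0],[-15,-54,0,0,0,0],[-15,-54,0,0,0,0],[-15,-54,0,0,0,0],[-15,-54,0,0,0,0],[-8,-50,0,0,0,0]]
  ]
}}

```text
t: 2.65
ee_pos: [0.515, -0.3742, 0.3805]
eef_rot: [-0.0, -0.043, 0.999, 0.0]
force: [0.4, -0.3, 0.5]
grip_width: 1.0
```

Run:
```python
from h import *; from rig import *
st=state()
plan(st,[.515,-.373,.40],95)
cv2.imwrite("pics/w1.png",capture("wrist")[:,:,::-1])
```

```text
t 2.65 pos [ 0.515  -0.3742  0.3805] cur y ang 94.95 tilt 0.04 turn(tool z) -0.05 shift [ -0.1   1.2 -19.5]  F [ 0.4 -0.3  0.5] T [-0.02 -0.04 -0.04] w 1.000 q5 -0.83
```

View pics/w1.png

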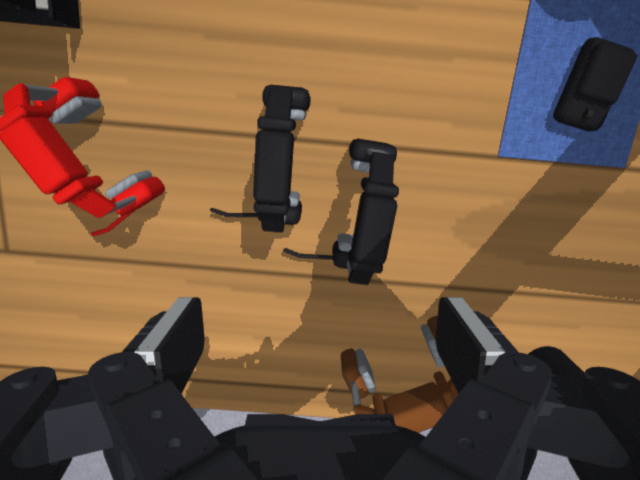

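Run:
```python
from h import *
crop("pics/w1.png","pics/c5.png",240,75,180,220,3.3)
```

```text
(no output)
```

View pics/c5.png

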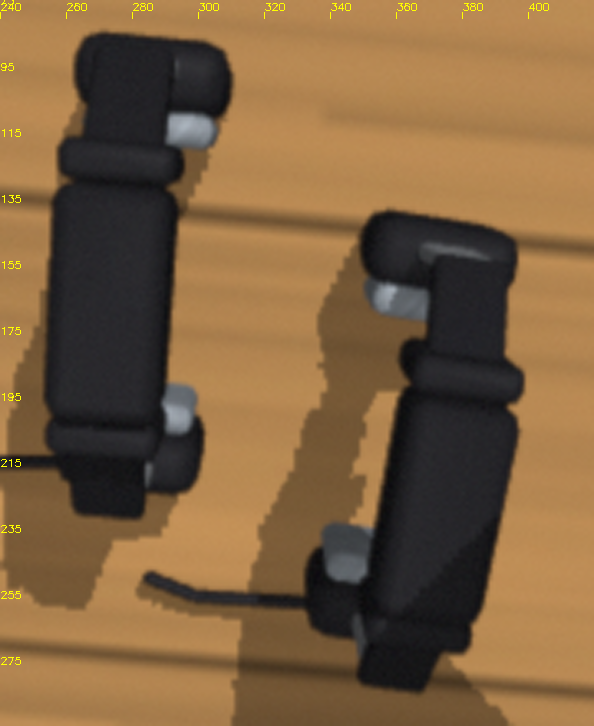

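```bash
cat > hs.py <<'E'
from h import *; from rig import *
def pose(c,corners,z=.154):
    P=np.array([onz(c,q,z) for q in corners]); ctr=P.mean(0)
    ax=(P[2]+P[3]-P[0]-P[1])/2; ay=(P[1]+P[2]-P[0]-P[3])/2
    print("centre",np.round(ctr,4),"len",np.round(np.linalg.norm(ax),4),"wid",np.round(np.linalg.norm(ay),4),"x ang %.1f  y ang %.1f"%(np.degrees(np.arctan2(ax[1],ax[0])),np.degrees(np.arctan2(ay[1],ay[0]))))
E
python3 - <<'E'
from hs import *
c=calibration("wrist")
C=lambda *L:[(240+u/3.3,75+v/3.3) for u,v in L]
pose(c,C((57,190),(175,187),(165,420),(48,415)))
pose(c,C((408,388),(518,405),(480,628),(370,615)))
E
```

```text
centre [ 0.4894 -0.4257  0.154 ] len 0.0638 wid 0.0329 x ang 0.5  y ang 94.1
centre [ 0.5412 -0.3257  0.154 ] len 0.0688 wid 0.0327 x ang -2.4  y ang 86.8
```

Run:
```python
from hs import *
print(grip_point_offset)
st=state(); plan(st,[.5415,-.3245,.210],88.5)
```

```text
0.0187
t 2.70 pos [ 0.515 -0.38   0.378] cur y ang 94.71 tilt 0.17 turn(tool z) 6.21 shift [-25.1  56.1 168. ]  F [-1.6 -2.4 -2.3] T [-0.13  0.13  0.  ] w 1.002 q5 -0.83
```

Run:
```python
from h import *; from rig import *
st=state(); c=calibration("wrist")
cv2.imwrite("pics/w2.png",capture("wrist")[:,:,::-1])
np.save("pics/w2.npy",np.array([c["rvec"],c["tvec"]]))
st2=state(); print(st["ee_pos"],st2["ee_pos"])
crop("pics/w2.png","pics/c6.png",240,75,180,220,3.3)
```

```text
[ 0.51497498 -0.37997437  0.37797409] [ 0.51451462 -0.37689722  0.37790011]
```

View pics/c6.png

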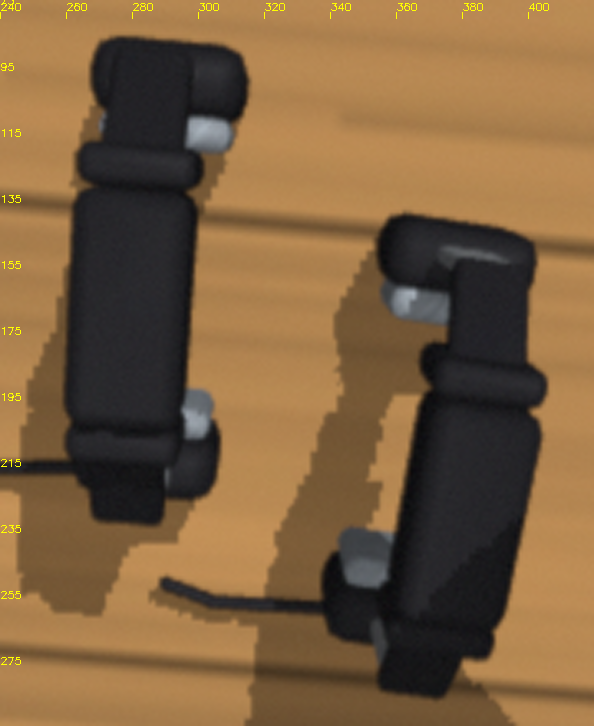

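Run:
```python
from hs import *
c=dict(calibration("wrist"));n=np.load("pics/w2.npy");c["rvec"],c["tvec"]=n
C=lambda *L:[(240+u/3.3,75+v/3.3) for u,v in L]
pose(c,C((77,195),(193,192),(185,430),(67,425)))
pose(c,C((428,393),(540,412),(502,635),(390,620)))
plan(state(),[.5415,-.322,.210],88.5)
```

```text
centre [ 0.4911 -0.4202  0.154 ] len 0.0654 wid 0.0328 x ang 0.9  y ang 94.1
centre [ 0.5425 -0.3194  0.154 ] len 0.0689 wid 0.0334 x ang -2.1  y ang 85.9
t 2.75 pos [ 0.5145 -0.3769  0.3779] cur y ang 94.71 tilt 0.18 turn(tool z) 6.21 shift [-25.5  55.6 167.9]  F [ 0.7 -0.1 -0.6] T [ 0.04 -0.01 -0.01] w 0.998 q5 -0.83
```

{"api": "send_rows", "payload": {
  "deltas": [
    [[0,0,0,0,0,6.5],[-6,14,40,0,0,0],[-7,14,40,0,0,0],[-7,14,40,0,0,0],[-6,14,45,0,0,0],[0,0,0,0,0,0],[0,0,0,0,0,0]]
  ],
  "grip": 0.0
}}

```text
t: 3.62
ee_pos: [0.5425, -0.3177, 0.2181]
eef_rot: [0.001, 0.013, 1.0, -0.001]
force: [0.2, 0.5, 0.8]
grip_width: 1.0
```

Run:
```python
from h import *; from rig import *
st=state(); c=calibration("wrist")
plan(st,[.542,-.321,.126],88)
im=capture("wrist")[:,:,::-1].copy()
for z,col in((.156,(0,255,0)),(.118,(0,255,255))):
    a=np.radians(-2); 
    P=[[.542+x*np.cos(a)-y*np.sin(a),-.321+x*np.sin(a)+y*np.cos(a),z] for x,y in((-.046,-.017),(.046,-.017),(.046,.017),(-.046,.017))]
    cv2.polylines(im,[proj(c,P).astype(np.int32)],True,col,1)
cv2.imwrite("pics/w3.png",im)
```

```text
t 3.62 pos [ 0.5425 -0.3177  0.2181] cur y ang 88.47 tilt 0.11 turn(tool z) 0.47 shift [ 0.4 -3.3 92.1]  F [0.2 0.5 0.8] T [-0.03 -0.05 -0.  ] w 1.000 q5 -0.62
```

View pics/w3.png

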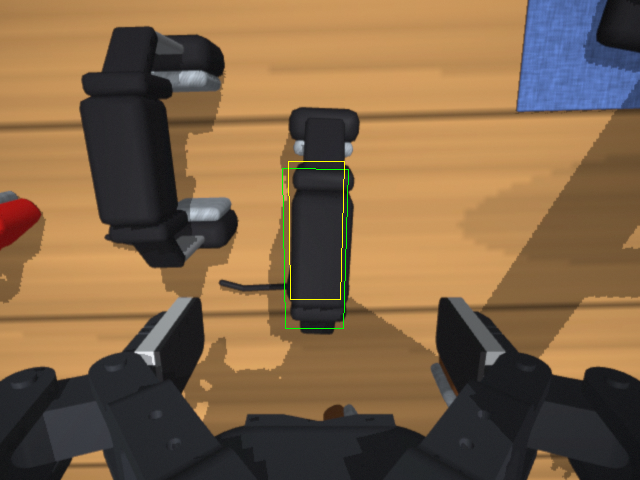

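{"api": "send_rows", "payload": {
  "deltas": [
    [[1,0,24,0,0,0],[1,0,24,0,0,0],[0,0,24,0,0,0],[0,0,18,0,0,0],[0,0,0,0,0,0],[0,0,0,0,0,0]]
  ],
  "grip": 0.0
}}

```text
t: 4.42
ee_pos: [0.541, -0.3183, 0.1283]
eef_rot: [0.001, 0.014, 1.0, -0.001]
force: [-0.2, -0.1, -0.6]
grip_width: 1.002
```

{"api": "send_rows", "payload": {
  "deltas": [
    [[0,0,0,0,0,0],[0,0,0,0,0,0],[0,0,0,0,0,0],[0,0,0,0,0,0],[0,0,0,0,0,0],[0,0,0,0,0,0]]
  ],
  "grip": 1.0,
  "squeeze": 50
}}

```text
t: 5.18
ee_pos: [0.5405, -0.3174, 0.127]
eef_rot: [0.001, 0.013, 1.0, -0.0]
force: [0.3, 0.2, 5.1]
grip_width: 0.393
```

Run:
```python
from h import *; from rig import *
st=state(); c=calibration("wrist")
plan(st,[.542,-.321,.126],88)
im=capture("wrist")[:,:,::-1].copy()
cv2.imwrite("pics/w4.png",im)
```

```text
t 5.17 pos [ 0.5405 -0.3174  0.127 ] cur y ang 88.46 tilt 0.07 turn(tool z) 0.46 shift [-1.6 -3.6  1. ]  F [0.3 0.2 5.1] T [ 0.08  0.02 -0.04] w 0.393 q5 -0.62
```

View pics/w4.png

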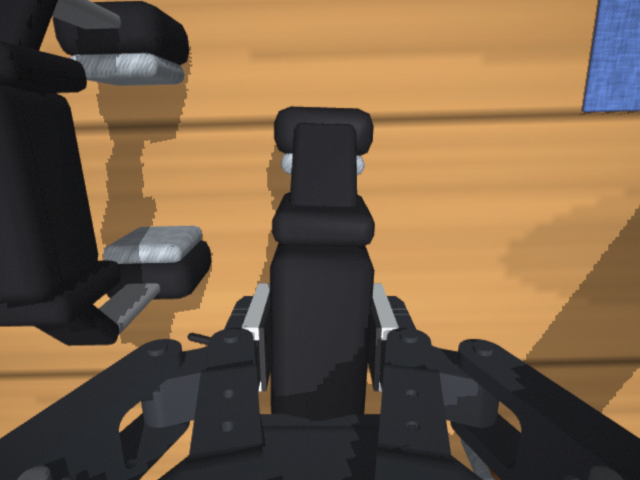

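{"api": "send_rows", "payload": {
  "deltas": [
    [[0,0,-10,0,0,0],[0,0,-25,0,0,0],[0,0,-30,0,0,0],[0,0,-35,0,0,0],[0,0,-35,0,0,0],[10,0,-10,0,0,1],[10,10,0,0,0,0],[10,20,0,0,0,0],[0,30,0,0,0,0],[0,30,0,0,0,0],[0,20,0,0,0,0],[0,0,0,0,0,0],[0,0,0,0,0,0]]
  ],
  "grip": 1.0
}}

```text
t: 6.85
ee_pos: [0.5148, -0.2066, 0.271]
eef_rot: [-0.0, 0.022, 1.0, -0.0]
force: [-0.7, -0.5, -0.8]
grip_width: 0.392
```

Run:
```python
from h import *; from rig import *
st=state(); c=calibration("wrist")
plan(st,[.509,.140,.27],87.55)
cv2.imwrite("pics/w5.png",capture("wrist")[:,:,::-1])
cv2.imwrite("pics/s5.png",capture("side")[:,:,::-1])
```

```text
t 6.85 pos [ 0.5148 -0.2066  0.271 ] cur y ang 87.43 tilt 0.04 turn(tool z) -0.12 shift [ 20.6 346.    1. ]  F [-0.7 -0.5 -0.8] T [-0.05 -0.03 -0.05] w 0.392 q5 -0.47
```

View pics/w5.png

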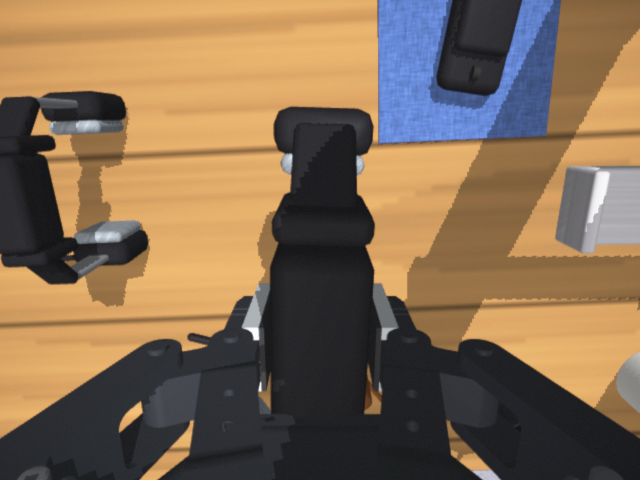

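View pics/s5.png

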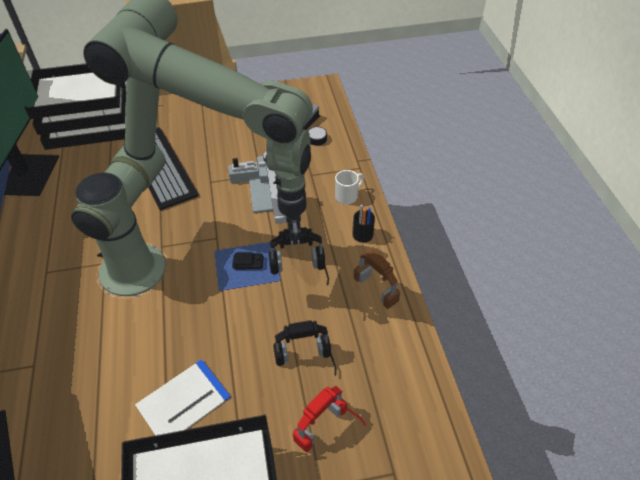

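```bash
python3 - <<'E'
from h import *; from rig import *
c=calibration("wrist")
print(onz(c,(597,168),.206),onz(c,(588,251),.206),onz(c,(566,168),.206),onz(c,(557,242),.206))
from fit import W
print(W([.51118,.22014,-.04268],[[-23,-285,206],[23,-285,206],[-23,-293,206],[23,-293,206]]))
E
python3 -c "
from h import *
crop('pics/w5.png','pics/c7.png',540,140,100,130,4.5)"
```

```text
[ 0.47479547 -0.06062603  0.206     ] [ 0.52065627 -0.05881516  0.206     ] [ 0.47406183 -0.07680346  0.206     ] [ 0.51461951 -0.0766146   0.206     ]
[[ 0.47604084 -0.06361912  0.206     ]
 [ 0.52199895 -0.06558181  0.206     ]
 [ 0.4756995  -0.07161184  0.206     ]
 [ 0.52165761 -0.07357452  0.206     ]]
```

View pics/c7.png

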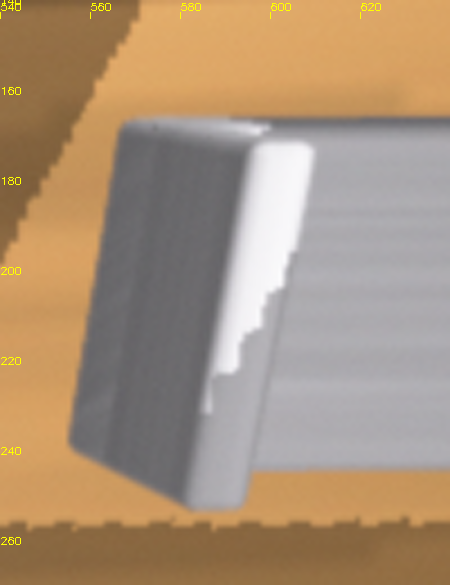

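{"api": "send_rows", "payload": {
  "deltas": [
    [[2,20,0,0,0,0],[2,40,0,0,0,0],[3,45,0,0,0,0],[3,45,0,0,0,0],[3,45,0,0,0,0],[3,45,0,0,0,0],[3,45,0,0,0,0],[1,35,0,0,0,0],[0,20,0,0,0,0],[0,0,0,0,0,0],[0,0,0,0,0,0],[0,0,0,0,0,0]]
  ],
  "grip": 1.0
}}

```text
t: 8.45
ee_pos: [0.51, 0.1338, 0.2713]
eef_rot: [-0.0, 0.023, 1.0, -0.0]
force: [-0.2, -0.1, -1.9]
grip_width: 0.394
```

Run:
```python
from h import *; from rig import *
st=state(); c=calibration("wrist")
plan(st,[.509,.140,.199],87.55)
cv2.imwrite("pics/w6.png",capture("wrist")[:,:,::-1])
cv2.imwrite("pics/s6.png",capture("side")[:,:,::-1])
cv2.imwrite("pics/sc6.png",capture("scene")[:,:,::-1])
a=cv2.imread("pics/w6.png"); b=cv2.imread("pics/s6.png")[130:280,220:370]; d=cv2.imread("pics/sc6.png")[80:240,270:430]
cv2.imwrite("pics/m6.png",np.hstack([cv2.resize(b,(400,400)),cv2.resize(d,(400,400))]))
```

```text
t 8.45 pos [0.51   0.1338 0.2713] cur y ang 87.39 tilt 0.01 turn(tool z) -0.16 shift [ 1.2  6.2 72.3]  F [-0.2 -0.1 -1.9] T [0.02 0.01 0.02] w 0.394 q5 0.16
```

View pics/w6.png

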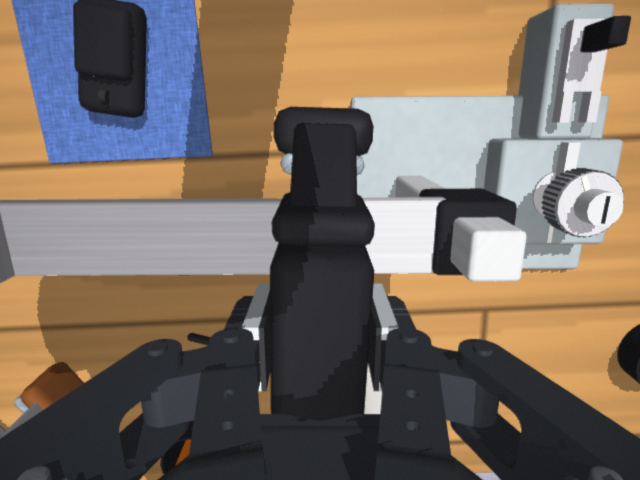

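View pics/m6.png

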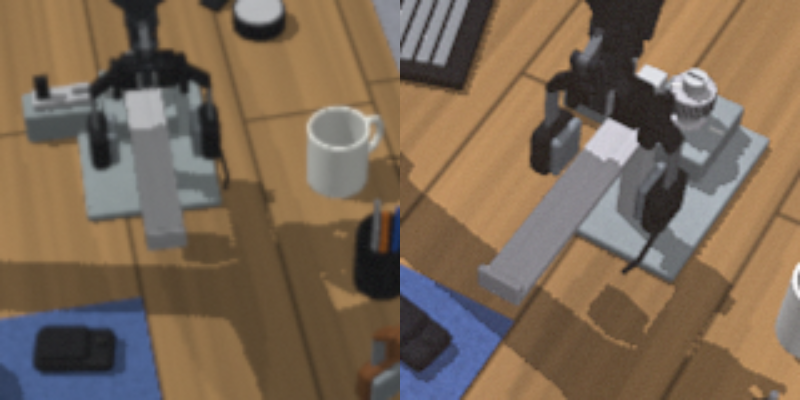

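{"api": "send_rows", "payload": {
  "deltas": [
    [[1,0,10,0,0,0],[0,0,15,0,0,0],[0,0,15,0,0,0],[0,0,13,0,0,0],[0,0,8,0,0,0],[0,0,5,0,0,0],[0,0,2,0,0,0],[0,0,2,0,0,0],[0,0,0,0,0,0],[0,0,0,0,0,0]]
  ],
  "grip": 1.0
}}

```text
t: 9.85
ee_pos: [0.5092, 0.1346, 0.2015]
eef_rot: [0.0, 0.022, 1.0, 0.0]
force: [0.6, 1.2, -1.9]
grip_width: 0.389
```

Run:
```python
from h import *; from rig import *
st=state(); plan(st,[.509,.140,.192],87.55)
cv2.imwrite("pics/w7.png",capture("wrist")[:,:,::-1])
```

```text
t 9.85 pos [0.5092 0.1346 0.2015] cur y ang 87.46 tilt 0.03 turn(tool z) -0.09 shift [0.4 5.4 9.5]  F [ 0.6  1.2 -1.9] T [0.05 0.03 0.02] w 0.389 q5 0.16
```

View pics/w7.png

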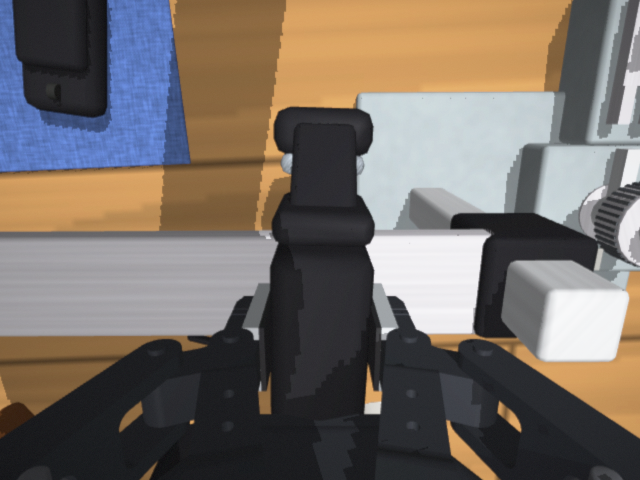

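{"api": "send_rows", "payload": {
  "deltas": [
    [[0,0,2,0,0,0],[0,0,2,0,0,0],[0,0,2,0,0,0],[0,0,2,0,0,0],[0,0,1,0,0,0],[0,0,0,0,0,0],[0,0,0,0,0,0],[0,0,0,0,0,0]]
  ],
  "grip": 1.0
}}

```text
t: 10.9
ee_pos: [0.5091, 0.1346, 0.1924]
eef_rot: [0.0, 0.022, 1.0, 0.0]
force: [-0.5, 1.3, -0.3]
grip_width: 0.388
```

{"api": "send_rows", "payload": {
  "deltas": [
    [[0,0,0,0,0,0],[0,0,0,0,0,0],[0,0,0,0,0,0],[0,0,0,0,0,0],[0,0,0,0,0,0],[0,0,-10,0,0,0],[0,0,-20,0,0,0],[0,0,-30,0,0,0],[0,0,-30,0,0,0],[0,0,0,0,0,0],[0,0,0,0,0,0]]
  ],
  "grip": 0.35
}}

```text
t: 12.28
ee_pos: [0.5088, 0.1345, 0.2821]
eef_rot: [-0.0, 0.022, 1.0, -0.0]
force: [-0.2, 0.1, -0.5]
grip_width: 0.649
```

Run:
```python
from h import *; from rig import *
st=state(); plan(st,[.491,-.422,.35],93)
cv2.imwrite("pics/w8.png",capture("wrist")[:,:,::-1])
cv2.imwrite("pics/s8.png",capture("side")[:,:,::-1])
```

```text
t 12.28 pos [0.5088 0.1345 0.2821] cur y ang 87.46 tilt 0.01 turn(tool z) -5.54 shift [  46.9 -554.8  -67.9]  F [-0.2  0.1 -0.5] T [ 0.03 -0.   -0.  ] w 0.649 q5 0.16
```

View pics/w8.png

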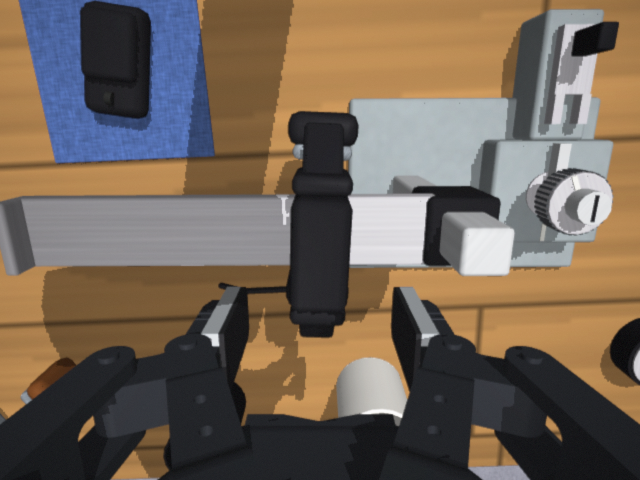

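View pics/s8.png

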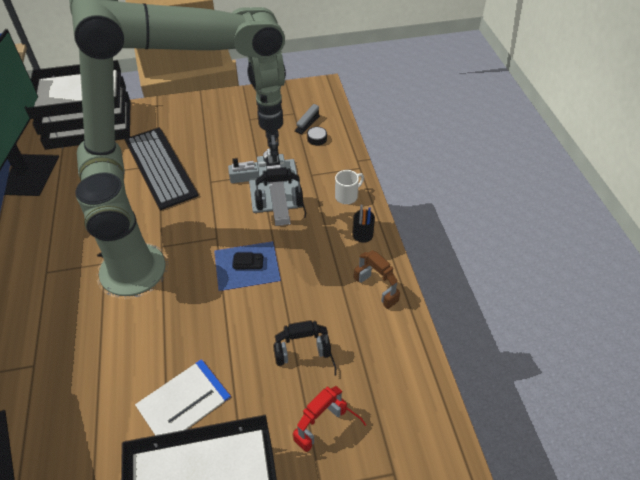

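Headset B hangs on the bar. Headset A is still at its old place, side pixel (302,335), so it's next.

{"api": "send_rows", "payload": {
  "deltas": [
    [[0,0,-30,0,0,-5.5],[3,-50,0,0,0,0],[4,-55,0,0,0,0],[4,-55,0,0,0,0],[4,-55,0,0,0,0],[5,-55,0,0,0,0],[5,-55,0,0,0,0],[5,-55,0,0,0,0],[5,-55,0,0,0,0],[5,-55,0,0,0,0],[5,-45,20,0,0,0],[2,-20,20,0,0,0],[0,0,30,0,0,0],[0,0,20,0,0,0],[0,0,0,0,0,0],[0,0,0,0,0,0],[0,0,0,0,0,0]]
  ],
  "grip": 0.0
}}

```text
t: 14.5
ee_pos: [0.4914, -0.4223, 0.2235]
eef_rot: [0.001, -0.026, 1.0, -0.001]
force: [0.4, 0.5, 0.2]
grip_width: 0.999
```

Run:
```python
from h import *; from rig import *
st=state(); c=calibration("wrist")
plan(st,[.491,-.422,.126],93)
im=capture("wrist")[:,:,::-1].copy()
for z,col in((.156,(0,255,0)),(.118,(0,255,255))):
    a=np.radians(3); 
    P=[[.491+x*np.cos(a)-y*np.sin(a),-.422+x*np.sin(a)+y*np.cos(a),z] for x,y in((-.046,-.017),(.046,-.017),(.046,.017),(-.046,.017))]
    cv2.polylines(im,[proj(c,P).astype(np.int32)],True,col,1)
cv2.imwrite("pics/w9.png",im)
```

```text
t 14.50 pos [ 0.4914 -0.4223  0.2235] cur y ang 92.99 tilt 0.11 turn(tool z) -0.01 shift [ 0.4  0.3 97.5]  F [0.4 0.5 0.2] T [ 0.03 -0.   -0.05] w 0.999 q5 -0.88
```

View pics/w9.png

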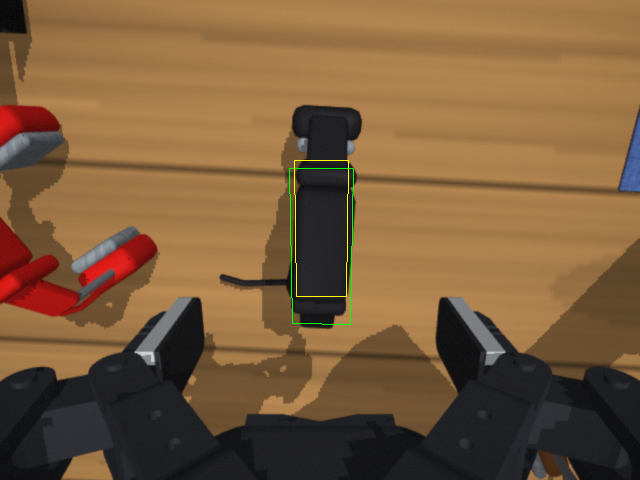

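{"api": "send_rows", "payload": {
  "deltas": [
    [[1,0,25,0,0,0],[1,0,25,0,0,0],[0,0,25,0,0,0],[0,0,20,0,0,0],[0,0,0,0,0,0],[0,0,0,0,0,0]]
  ],
  "grip": 0.0
}}

```text
t: 15.3
ee_pos: [0.4893, -0.4228, 0.1286]
eef_rot: [0.001, -0.026, 1.0, -0.001]
force: [-0.5, -0.7, 0.1]
grip_width: 0.996
```

{"api": "send_rows", "payload": {
  "deltas": [
    [[0,0,0,0,0,0],[0,0,0,0,0,0],[0,0,0,0,0,0],[0,0,0,0,0,0],[0,0,0,0,0,0],[0,0,0,0,0,0]]
  ],
  "grip": 1.0,
  "squeeze": 50
}}

```text
t: 16.05
ee_pos: [0.489, -0.4224, 0.128]
eef_rot: [0.0, -0.026, 1.0, -0.0]
force: [-0.4, 1.4, 5.3]
grip_width: 0.392
```

{"api": "send_rows", "payload": {
  "deltas": [
    [[0,0,-10,0,0,0],[0,0,-25,0,0,0],[0,0,-30,0,0,0],[0,0,-35,0,0,0],[0,0,-35,0,0,0],[0,0,-12,0,0,5.5],[0,0,0,0,0,0],[0,0,0,0,0,0]]
  ],
  "grip": 1.0
}}

```text
t: 17.05
ee_pos: [0.4883, -0.4218, 0.2731]
eef_rot: [-0.001, 0.022, 1.0, 0.001]
force: [-0.1, 0.2, -1.8]
grip_width: 0.393
```

Run:
```python
from h import *; from rig import *
from fit import W
st=state(); c=calibration("wrist")
t=W([.51118,.22014,-.04268],[[0,-220,275]])[0]; print(t)
plan(st,t,87.55)
cv2.imwrite("pics/w10.png",capture("wrist")[:,:,::-1])
```

```text
[5.01793250e-01 3.40343649e-04 2.75000000e-01]
t 17.05 pos [ 0.4883 -0.4218  0.2731] cur y ang 87.53 tilt 0.11 turn(tool z) -0.02 shift [  4.6 422.4  -1.9]  F [-0.1  0.2 -1.8] T [-0.03  0.04 -0.  ] w 0.393 q5 -0.78
```

View pics/w10.png

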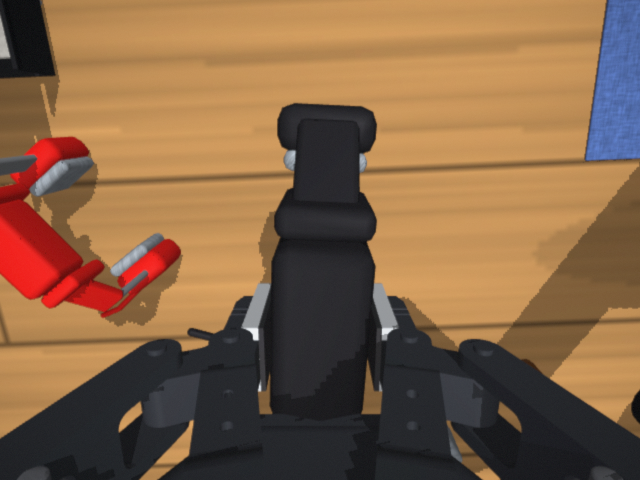

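{"api": "send_rows", "payload": {
  "deltas": [
    [[0,20,0,0,0,0],[0,40,0,0,0,0],[0,45,0,0,0,0],[0,45,0,0,0,0],[0,45,0,0,0,0],[1,45,0,0,0,0],[1,45,0,0,0,0],[1,45,0,0,0,0],[0,45,0,0,0,0],[0,30,0,0,0,0],[0,12,0,0,0,0],[0,0,0,0,0,0],[0,0,0,0,0,0],[0,0,0,0,0,0]]
  ],
  "grip": 1.0
}}

```text
t: 18.85
ee_pos: [0.5043, -0.0065, 0.2742]
eef_rot: [-0.0, 0.023, 1.0, -0.0]
force: [-0.6, 0.5, -1.1]
grip_width: 0.396
```

Run:
```python
from h import *; from rig import *
st=state()
plan(st,[.5035,-.0047,.203],87.55)
cv2.imwrite("pics/w11.png",capture("wrist")[:,:,::-1])
```

```text
t 18.85 pos [ 0.5043 -0.0065  0.2742] cur y ang 87.37 tilt 0.02 turn(tool z) -0.18 shift [ 0.8  1.8 71.2]  F [-0.6  0.5 -1.1] T [ 0.02 -0.    0.07] w 0.396 q5 -0.11
```

View pics/w11.png

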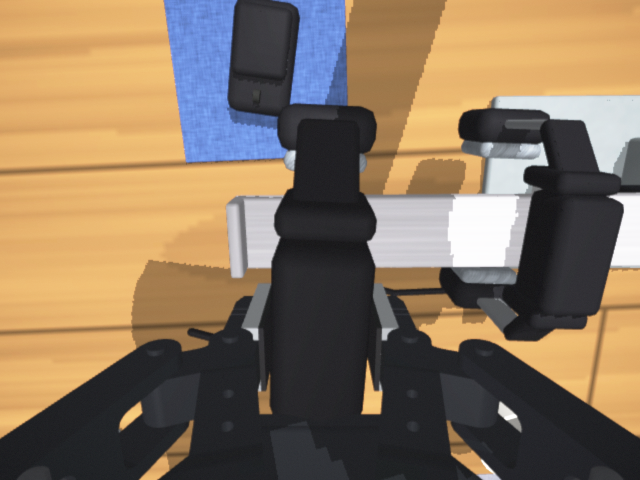

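{"api": "send_rows", "payload": {
  "deltas": [
    [[1,0,10,0,0,0],[0,0,15,0,0,0],[0,0,15,0,0,0],[0,0,15,0,0,0],[0,0,12,0,0,0],[0,0,6,0,0,0],[0,0,3,0,0,0],[0,0,2,0,0,0],[0,0,0,0,0,0],[0,0,0,0,0,0]]
  ],
  "grip": 1.0
}}

```text
t: 20.15
ee_pos: [0.5035, -0.0055, 0.1966]
eef_rot: [0.0, 0.022, 1.0, -0.0]
force: [-0.4, 0.3, -1.4]
grip_width: 0.395
```

{"api": "send_rows", "payload": {
  "deltas": [
    [[0,0,2,0,0,0],[0,0,2,0,0,0],[0,0,2,0,0,0],[0,0,2,0,0,0],[0,0,2,0,0,0],[0,0,1,0,0,0],[0,0,0,0,0,0],[0,0,0,0,0,0],[0,0,0,0,0,0]]
  ],
  "grip": 1.0
}}

```text
t: 21.28
ee_pos: [0.5032, -0.0055, 0.1853]
eef_rot: [0.0, 0.022, 1.0, -0.0]
force: [-0.5, -0.2, -0.9]
grip_width: 0.388
```

Run:
```python
from h import *; from rig import *
st=state()
plan(st,[.5035,-.0047,.203],87.55)
cv2.imwrite("pics/w12.png",capture("wrist")[:,:,::-1])
```

```text
t 21.27 pos [ 0.5032 -0.0055  0.1853] cur y ang 87.46 tilt 0.00 turn(tool z) -0.09 shift [ -0.2   0.8 -17.7]  F [-0.5 -0.2 -0.9] T [ 0.02  0.11 -0.  ] w 0.388 q5 -0.11
```

View pics/w12.png

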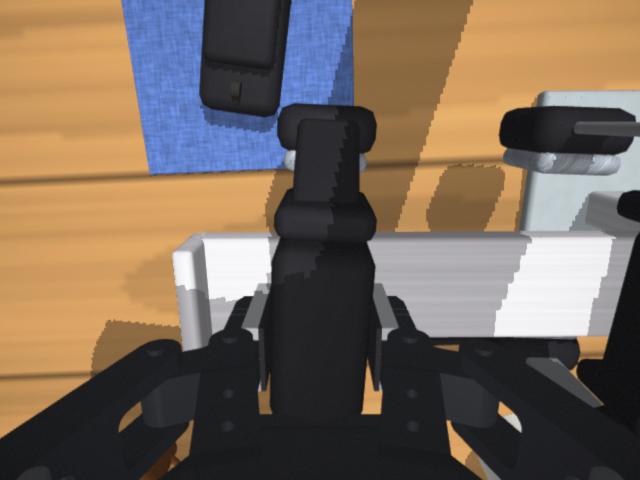

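{"api": "send_rows", "payload": {
  "deltas": [
    [[0,0,1,0,0,0],[0,0,1,0,0,0],[0,0,0,0,0,0],[0,0,0,0,0,0],[0,0,0,0,0,0],[0,0,0,0,0,0]]
  ],
  "grip": 1.0
}}

```text
t: 22.08
ee_pos: [0.5033, -0.0055, 0.1833]
eef_rot: [0.0, 0.022, 1.0, -0.0]
force: [-0.6, 0.1, -0.6]
grip_width: 0.396
```

{"api": "send_rows", "payload": {
  "deltas": [
    [[0,0,0,0,0,0],[0,0,0,0,0,0],[0,0,0,0,0,0],[0,0,0,0,0,0],[0,0,0,0,0,0],[0,0,-10,0,0,0],[0,0,-20,0,0,0],[0,0,-30,0,0,0],[0,0,-40,0,0,0],[0,0,-30,0,0,0],[0,0,0,0,0,0],[0,0,0,0,0,0]]
  ],
  "grip": 0.35
}}

```text
t: 23.58
ee_pos: [0.503, -0.0054, 0.3129]
eef_rot: [-0.0, 0.022, 1.0, 0.0]
force: [0.0, 0.0, -1.0]
grip_width: 0.652
```

Run:
```python
from h import *; from rig import *
from fit import W
st=state()
t=W([.51118,.22014,-.04268],[[-90,130,330]])[0]; print(t)
plan(st,t,87.55)
cv2.imwrite("pics/w13.png",capture("wrist")[:,:,::-1])
cv2.imwrite("pics/s13.png",capture("side")[:,:,::-1])
```

```text
[0.42680867 0.35386165 0.33      ]
t 23.57 pos [ 0.503  -0.0054  0.3129] cur y ang 87.46 tilt 0.03 turn(tool z) -0.09 shift [ 91.4 355.7 -17.1]  F [ 0.  0. -1.] T [ 0.   -0.05 -0.01] w 0.652 q5 -0.11
```

View pics/w13.png

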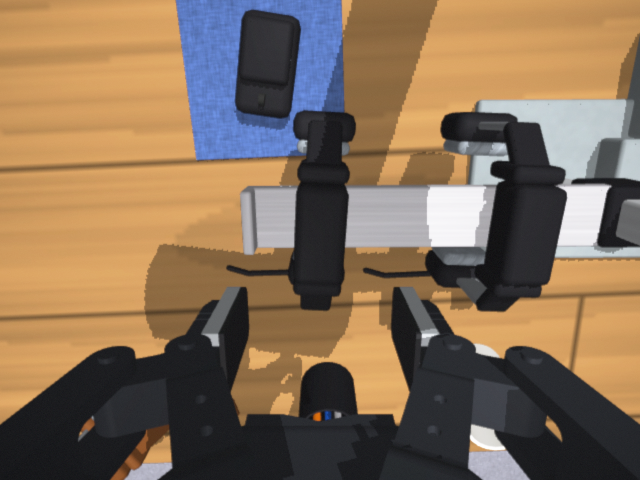

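View pics/s13.png

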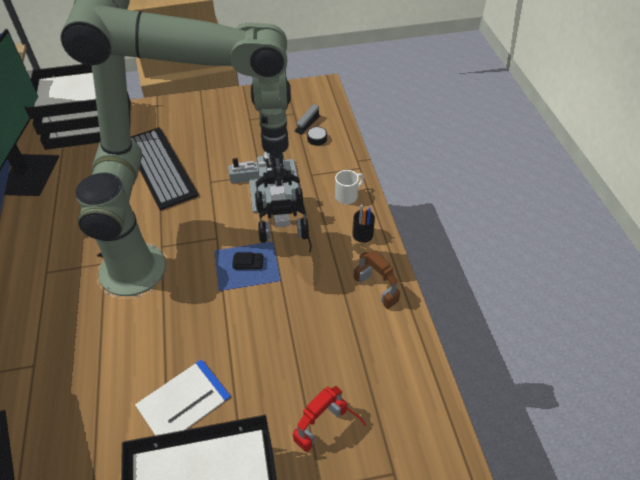

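Both headsets hang clear of each other, with the booms free at wrist pixels (260,272) and (395,273). Now the catch.

{"api": "send_rows", "payload": {
  "deltas": [
    [[9,35,-10,0,0,0],[9,40,-10,0,0,0],[9,40,0,0,0,0],[9,40,0,0,0,0],[9,40,0,0,0,0],[9,40,0,0,0,0],[9,40,0,0,0,0],[9,40,0,0,0,0],[9,40,0,0,0,0],[10,0,0,0,0,0],[0,0,0,0,0,0],[0,0,0,0,0,0],[0,0,0,0,0,0]]
  ],
  "grip": 0.35
}}

```text
t: 25.3
ee_pos: [0.4286, 0.3523, 0.3334]
eef_rot: [0.0, 0.023, 1.0, -0.0]
force: [-0.3, -0.6, -0.3]
grip_width: 0.651
```

```bash
cat > look.py <<'E'
import sys
from h import *; from rig import *
from fit import W
SP=[.51118,.22014,-.04268]
def look(name,cx,ring=True):
    st=state(); c=calibration("wrist"); im=capture("wrist")[:,:,::-1].copy(); raw=im.copy()
    np.save(f"pics/{name}.npy",np.array([c["rvec"],c["tvec"]]))
    def pl(pts,col): cv2.polylines(im,[np.round(proj(c,W(SP,pts))).astype(np.int32)],True,col,1)
    pl([(cx-10,123,96),(cx+10,123,96),(cx+10,137,96),(cx-10,137,96)],(0,255,255))
    th=np.arange(0,6.28,.2)
    pl([(27*np.cos(t),130+27*np.sin(t),99) for t in th],(255,0,255))
    pl([(14*np.cos(t),130+14*np.sin(t),116) for t in th],(0,255,0))
    cv2.imwrite(f"pics/{name}.png",im); cv2.imwrite(f"pics/{name}_raw.png",raw); return st,c
E
python3 - <<'E'
from look import *
st,c=look("w14",-130)
t=W(SP,[[-130,130,75]])[0]; print(t); plan(st,t,87.55)
E
```

```text
[0.3868451  0.35556833 0.075     ]
t 25.30 pos [0.4286 0.3523 0.3334] cur y ang 87.37 tilt 0.02 turn(tool z) -0.18 shift [ 41.8   1.5 258.4]  F [-0.3 -0.6 -0.3] T [-0.01 -0.   -0.06] w 0.651 q5 0.60
```

View pics/w14.png

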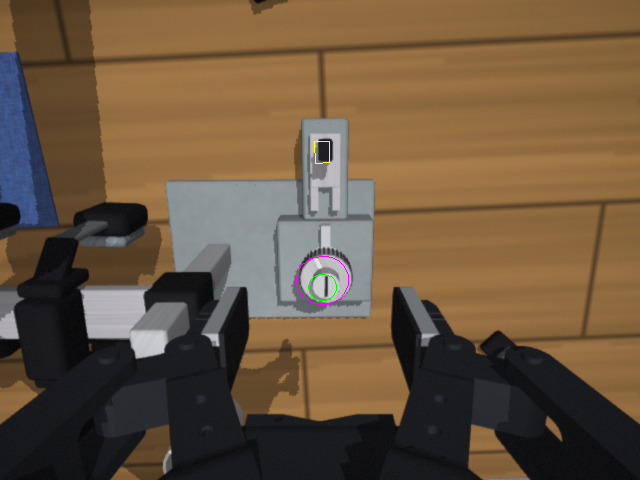

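{"api": "send_rows", "payload": {
  "deltas": [
    [[14,1,40,0,0,0],[14,1,40,0,0,0],[14,0,40,0,0,0],[0,0,30,0,0,0],[0,0,20,0,0,0],[0,0,0,0,0,0],[0,0,0,0,0,0],[0,0,0,0,0,0]]
  ],
  "grip": 0.35
}}

```text
t: 26.35
ee_pos: [0.3871, 0.3575, 0.1645]
eef_rot: [0.001, 0.022, 1.0, 0.001]
force: [-0.4, -0.4, -0.9]
grip_width: 0.645
```

Run:
```python
from look import *
st,c=look("w15",-130)
t=W(SP,[[-130,130,70]])[0]; plan(st,t,87.55)
```

```text
t 26.35 pos [0.3871 0.3575 0.1645] cur y ang 87.44 tilt 0.12 turn(tool z) -0.11 shift [ 0.2 -1.9 94.5]  F [-0.4 -0.4 -0.9] T [ 0.02 -0.03 -0.02] w 0.645 q5 0.65
```

View pics/w15.png

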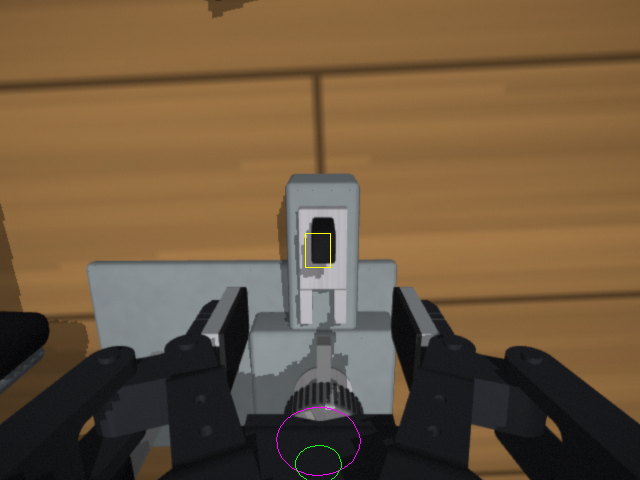

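{"api": "send_rows", "payload": {
  "deltas": [
    [[0,1,30,0,0,0],[0,0,30,0,0,0],[0,0,20,0,0,0],[0,0,13,0,0,0],[0,0,0,0,0,0],[0,0,0,0,0,0],[0,0,0,0,0,0]]
  ],
  "grip": 0.35
}}

```text
t: 27.28
ee_pos: [0.3869, 0.3585, 0.0712]
eef_rot: [0.001, 0.022, 1.0, 0.0]
force: [-0.3, 0.0, -0.5]
grip_width: 0.653
```

Run:
```python
from look import *
st,c=look("w16",-130)
t=W(SP,[[-130,130,70]])[0]; plan(st,t,87.55)
```

```text
t 27.27 pos [0.3869 0.3585 0.0712] cur y ang 87.46 tilt 0.10 turn(tool z) -0.09 shift [-0.1 -2.9  1.2]  F [-0.3  0.  -0.5] T [ 0.05  0.02 -0.02] w 0.653 q5 0.65
```

View pics/w16.png

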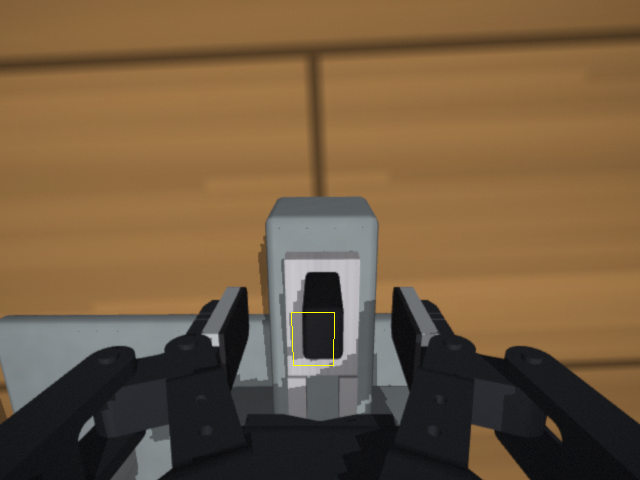

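{"api": "send_rows", "payload": {
  "deltas": [
    [[0,1,0,0,0,0],[0,0,0,0,0,0],[0,0,0,0,0,0],[0,0,0,0,0,0],[0,0,0,0,0,0],[0,0,0,0,0,0]]
  ],
  "grip": 1.0,
  "squeeze": 40
}}

```text
t: 28.08
ee_pos: [0.3864, 0.3595, 0.0706]
eef_rot: [0.0, 0.022, 1.0, 0.0]
force: [-1.2, 1.3, 4.2]
grip_width: 0.156
```

Run:
```python
from look import *
st,c=look("w17",-130)
t=W(SP,[[-93,133,70]])[0]; plan(st,t,87.55)
```

```text
t 28.07 pos [0.3864 0.3595 0.0706] cur y ang 87.47 tilt 0.05 turn(tool z) -0.08 shift [-37.6  -0.9   0.6]  F [-1.2  1.3  4.2] T [0.25 0.19 0.09] w 0.156 q5 0.65
```

View pics/w17.png

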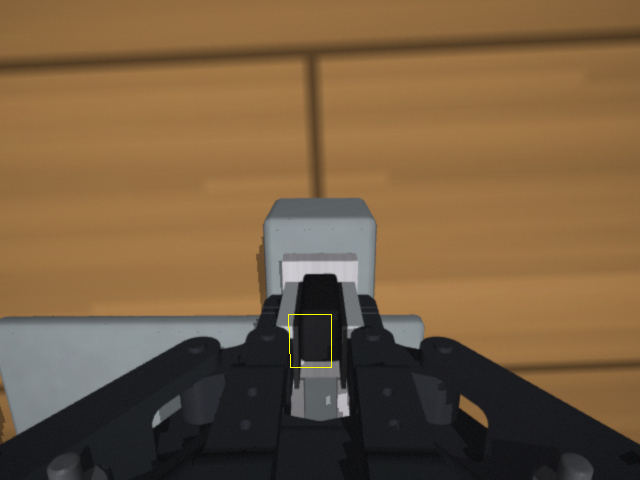

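{"api": "send_rows", "payload": {
  "deltas": [
    [[-3,0,0,0,0,0],[-5,0,0,0,0,0],[-5,0,0,0,0,0],[-5,0,0,0,0,0],[-5,0,0,0,0,0],[-5,0,0,0,0,0],[-4,0,0,0,0,0],[-2,0,0,0,0,0],[0,0,0,0,0,0],[0,0,0,0,0,0]]
  ]
}}

```text
t: 29.38
ee_pos: [0.4202, 0.3581, 0.0706]
eef_rot: [-0.0, 0.022, 1.0, 0.001]
force: [-1.8, 1.8, 5.0]
grip_width: 0.151
```

{"api": "send_rows", "payload": {
  "deltas": [
    [[-1,0,0,0,0,0],[-1,0,0,0,0,0],[-1,0,0,0,0,0],[0,0,0,0,0,0],[0,0,0,0,0,0]]
  ]
}}

```text
t: 30.0
ee_pos: [0.4229, 0.358, 0.0705]
eef_rot: [-0.0, 0.022, 1.0, 0.001]
force: [-2.1, 2.5, 6.4]
grip_width: 0.155
```

{"api": "send_rows", "payload": {
  "deltas": [
    [[-1,0,0,0,0,0],[0,0,0,0,0,0],[0,0,0,0,0,0]]
  ]
}}

```text
t: 30.38
ee_pos: [0.4234, 0.358, 0.0706]
eef_rot: [-0.001, 0.022, 1.0, 0.001]
force: [-3.9, 3.1, 6.6]
grip_width: 0.156
```

{"api": "send_rows", "payload": {
  "deltas": [
    [[-1,0,0,0,0,0],[0,0,0,0,0,0],[0,0,0,0,0,0]]
  ]
}}

```text
t: 30.75
ee_pos: [0.4235, 0.3579, 0.0705]
eef_rot: [-0.002, 0.022, 1.0, 0.001]
force: [-6.2, 2.3, 8.6]
grip_width: 0.156
```

{"api": "send_rows", "payload": {
  "deltas": [
    [[1,0,0,0,0,0],[0,0,0,0,0,0],[0,0,0,0,0,0],[0,0,0,0,0,0],[0,0,-20,0,0,0],[0,0,-40,0,0,0],[0,0,-40,0,0,0],[0,0,-40,0,0,0],[-30,0,-40,0,0,0],[-20,0,-20,0,0,0],[0,0,0,0,0,0],[0,0,0,0,0,0],[0,0,0,0,0,0]]
  ],
  "grip": 0.4
}}

```text
t: 32.38
ee_pos: [0.4728, 0.3548, 0.2689]
eef_rot: [-0.001, 0.022, 1.0, -0.001]
force: [-0.3, 0.6, -0.1]
grip_width: 0.6
```

Run:
```python
from look import *
st,c=look("w18",-93)
t=W(SP,[[0,133,150]])[0]; plan(st,t,87.55)
crop("pics/w18_raw.png","pics/c18.png",240,80,160,160,3.7)
```

```text
t 32.38 pos [0.4728 0.3548 0.2689] cur y ang 87.49 tilt 0.17 turn(tool z) -0.06 shift [-4.410e+01  1.000e-01  1.189e+02]  F [-0.3  0.6 -0.1] T [-0.02  0.04 -0.04] w 0.600 q5 0.56
```

View pics/w18.png

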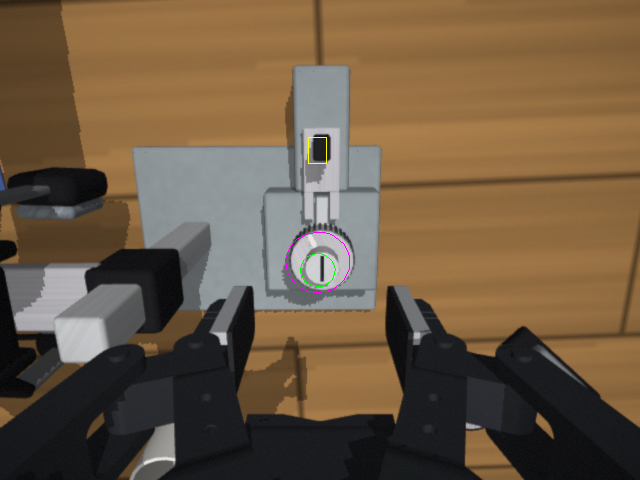

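View pics/c18.png

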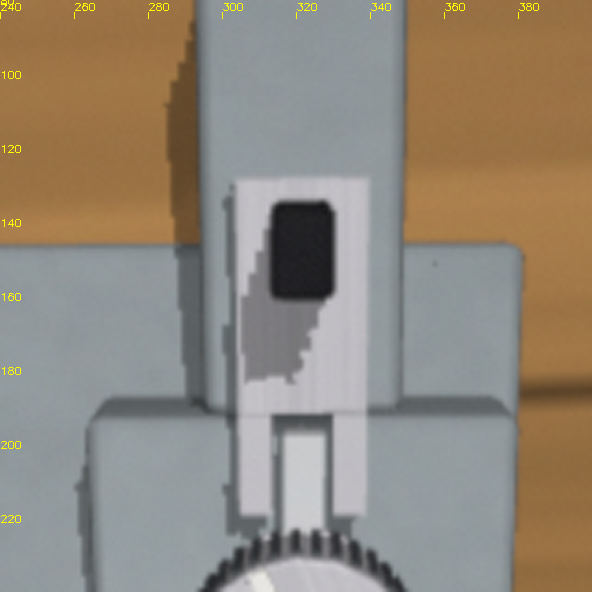

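Run:
```python
from look import *
crop("pics/w18.png","pics/c19.png",275,215,90,90,6.5)
print(W(SP,[[0,130,0]]))
```

```text
[[0.51672672 0.35002162 0.        ]]
```

View pics/c19.png

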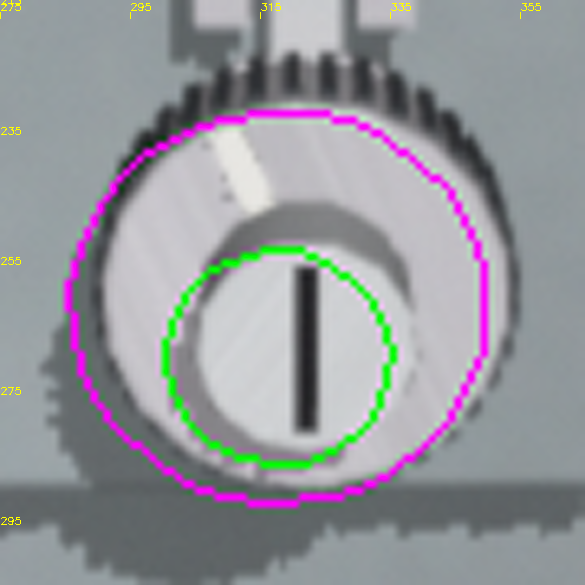

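Run:
```python
from look import *
plan(state(),[.5155,.353,.15],87.55)
```

```text
t 32.42 pos [0.473  0.355  0.2691] cur y ang 87.50 tilt 0.14 turn(tool z) -0.05 shift [-42.6  -0.2 119.1]  F [ 0.3 -0.5 -0.1] T [ 0.02 -0.02  0.02] w 0.598 q5 0.56
```

{"api": "send_rows", "payload": {
  "deltas": [
    [[-20,0,0,0,0,0],[-22,0,0,0,0,0],[0,0,10,0,0,-10],[0,0,10,0,0,-10],[0,0,10,0,0,-10],[0,0,10,0,0,-10],[0,0,10,0,0,-10],[0,0,10,0,0,-10],[0,0,10,0,0,-10],[0,0,10,0,0,-10],[0,0,10,0,0,-10],[0,0,10,0,0,-10],[0,0,5,0,0,-10],[0,0,0,0,0,0],[0,0,0,0,0,0],[0,0,0,0,0,0]]
  ],
  "grip": 0.0
}}

```text
t: 34.42
ee_pos: [0.5162, 0.3534, 0.1656]
eef_rot: [-0.0, 0.806, -0.592, 0.0]
force: [0.3, 0.2, -0.3]
grip_width: 1.003
```

Run:
```python
from look import *
SP[0]-=.0012;SP[1]+=.003
st,c=look("w20",-93)
plan(st,[.5155,.353,.073],197.5)
```

```text
t 34.42 pos [0.5162 0.3534 0.1656] cur y ang -162.61 tilt 0.02 turn(tool z) -0.11 shift [ 0.2  0.8 92.6]  F [ 0.3  0.2 -0.3] T [0.03 0.02 0.01] w 1.003 q5 -1.39
```

View pics/w20.png

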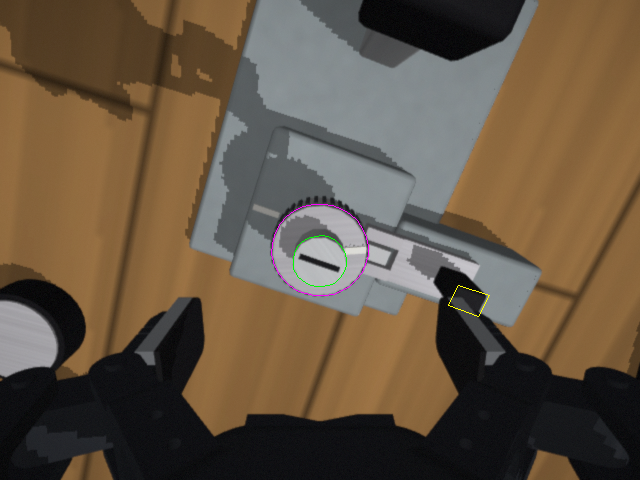

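{"api": "send_rows", "payload": {
  "deltas": [
    [[0,1,25,0,0,0],[0,0,25,0,0,0],[0,0,20,0,0,0],[0,0,15,0,0,0],[0,0,6,0,0,0],[0,0,0,0,0,0],[0,0,0,0,0,0]]
  ],
  "grip": 0.15
}}

```text
t: 35.35
ee_pos: [0.5158, 0.3533, 0.0751]
eef_rot: [-0.001, 0.806, -0.592, 0.0]
force: [-1.0, 0.8, -0.0]
grip_width: 0.848
```

{"api": "send_rows", "payload": {
  "deltas": [
    [[0,0,0,0,0,0],[0,0,0,0,0,0],[0,0,0,0,0,0],[0,0,0,0,0,0],[0,0,0,0,0,0]]
  ],
  "grip": 1.0,
  "squeeze": 40
}}

```text
t: 35.98
ee_pos: [0.5166, 0.3535, 0.0756]
eef_rot: [-0.001, 0.806, -0.592, 0.001]
force: [1.5, -0.4, 6.6]
grip_width: 0.615
```

Run:
```python
from look import *
SP[0]-=.0012;SP[1]+=.003
st,c=look("w21",-93)
plan(st,[.5155,.353,.073],197.5)
```

```text
t 35.98 pos [0.5166 0.3535 0.0756] cur y ang -162.55 tilt 0.18 turn(tool z) -0.05 shift [0.2 1.2 2.6]  F [ 1.5 -0.4  6.6] T [-0.03 -0.33  0.02] w 0.615 q5 -1.39
```

View pics/w21.png

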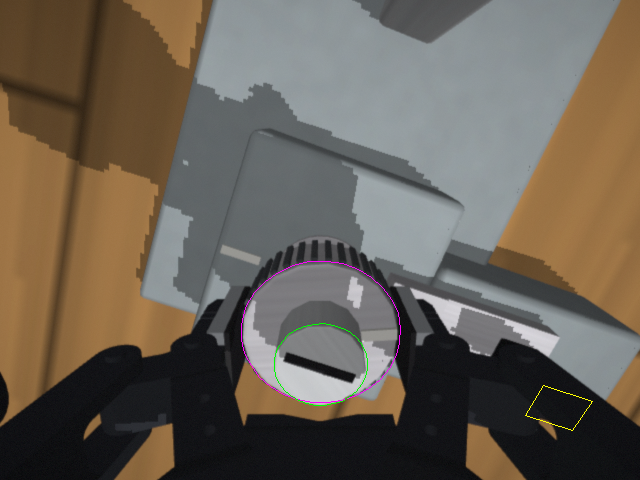

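{"api": "send_rows", "payload": {
  "deltas": [
    [[0,0,0,0,0,5],[0,0,0,0,0,7],[0,0,0,0,0,8],[0,0,0,0,0,8],[0,0,0,0,0,8],[0,0,0,0,0,0]]
  ]
}}

```text
t: 36.78
ee_pos: [0.5161, 0.3535, 0.0755]
eef_rot: [0.001, -0.584, 0.812, -0.0]
force: [0.4, 0.3, 7.4]
grip_width: 0.615
```

Run:
```python
from look import *
SP[0]-=.0012;SP[1]+=.003
st,c=look("w22",-93)
plan(st,[.5155,.353,.073],197.5)
```

```text
t 36.77 pos [0.5161 0.3535 0.0755] cur y ang 161.41 tilt 0.14 turn(tool z) -36.09 shift [0.3 0.7 2.5]  F [0.4 0.3 7.4] T [-0.01 -0.06 -0.05] w 0.615 q5 -0.76
```

View pics/w22.png

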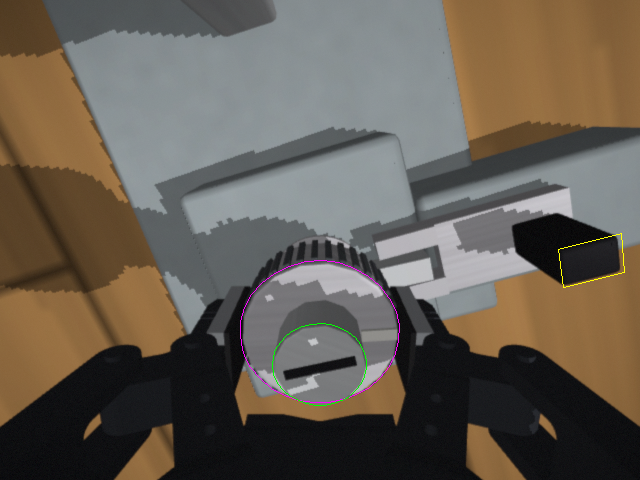

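{"api": "send_rows", "payload": {
  "deltas": [
    [[0,0,0,0,0,8],[0,0,0,0,0,10],[0,0,0,0,0,10],[0,0,0,0,0,10],[0,0,0,0,0,10],[0,0,0,0,0,10],[0,0,0,0,0,10],[0,0,0,0,0,10],[0,0,0,0,0,10],[0,0,0,0,0,10],[0,0,0,0,0,10],[0,0,0,0,0,10],[0,0,0,0,0,10],[0,0,0,0,0,10],[0,0,0,0,0,0],[0,0,0,0,0,0]]
  ]
}}

```text
t: 38.83
ee_pos: [0.516, 0.3551, 0.0756]
eef_rot: [-0.0, 0.548, 0.836, 0.002]
force: [1.2, 4.2, 5.7]
grip_width: 0.618
```

Run:
```python
from look import *
SP[0]-=.0012;SP[1]+=.003
st,c=look("w23",-93)
plan(st,[.5155,.353,.073],197.5)
```

```text
t 38.83 pos [0.516  0.3551 0.0756] cur y ang 23.51 tilt 0.27 turn(tool z) 6.01 shift [-1.9 -1.1  2.6]  F [1.2 4.2 5.7] T [ 0.87 -0.03 -0.  ] w 0.618 q5 1.64
```

View pics/w23.png

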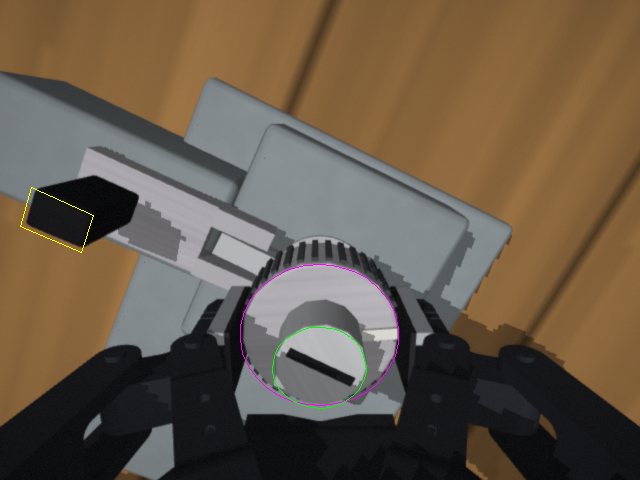

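{"api": "send_rows", "payload": {
  "deltas": [
    [[0,0,0,0,0,6],[0,0,0,0,0,6],[0,0,0,0,0,6],[0,0,0,0,0,2],[0,0,0,0,0,0],[0,0,0,0,0,0]]
  ]
}}

```text
t: 39.62
ee_pos: [0.5162, 0.3551, 0.0756]
eef_rot: [-0.001, 0.685, 0.729, 0.002]
force: [2.3, 5.6, 4.7]
grip_width: 0.619
```

Run:
```python
from look import *
plan(state(),[.5155,.353,.073],-5)
```

```text
t 39.62 pos [0.5162 0.3551 0.0756] cur y ang 3.55 tilt 0.29 turn(tool z) 8.55 shift [-2.2 -0.6  2.6]  F [2.3 5.6 4.7] T [ 1.05 -0.2   0.07] w 0.619 q5 1.99
```

{"api": "send_rows", "payload": {
  "deltas": [
    [[0,0,0,0,0,2],[0,0,0,0,0,2],[0,0,0,0,0,0],[0,0,0,0,0,0]]
  ]
}}

```text
t: 40.12
ee_pos: [0.5163, 0.3552, 0.0756]
eef_rot: [-0.001, 0.71, 0.704, 0.002]
force: [2.0, 4.8, 6.3]
grip_width: 0.621
```

Run:
```python
from look import *
SP[0]-=.0012;SP[1]+=.003
st,c=look("w24",-93)
plan(st,[.5155,.353,.073],-5)
```

```text
t 40.12 pos [0.5163 0.3552 0.0756] cur y ang -0.45 tilt 0.29 turn(tool z) 4.55 shift [-2.2 -0.6  2.6]  F [2.  4.8 6.3] T [ 1.02 -0.11 -0.02] w 0.621 q5 2.06
```

View pics/w24.png

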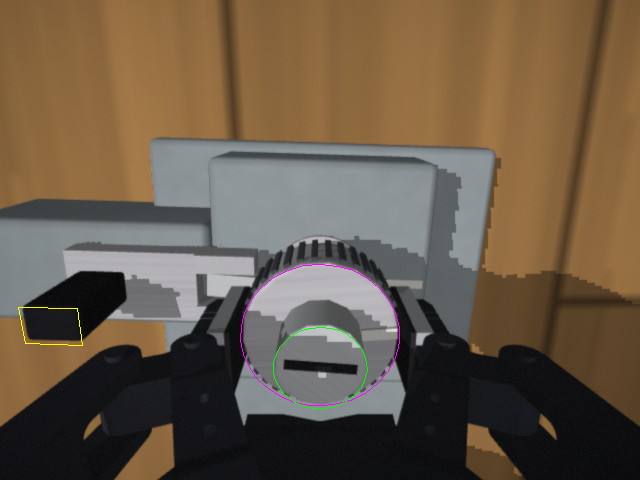

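```bash
cat > ang.py <<'E'
from look import *
def ang(c,a,b,z):
    p,q=onz(c,a,z),onz(c,b,z); d=q-p; return (np.degrees(np.arctan2(d[1],d[0]))+2.445+180)%360-180
def cam(name):
    c=dict(calibration("wrist")); c["rvec"],c["tvec"]=np.load(f"pics/{name}.npy"); return c
E
python3 - <<'E'
from ang import *
c=cam("w24")
crop("pics/w24_raw.png","pics/c24.png",235,235,190,180,4.2)
crop("pics/w23_raw.png","pics/c23.png",235,235,190,180,4.2)
E
```

```text
(no output)
```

View pics/c24.png

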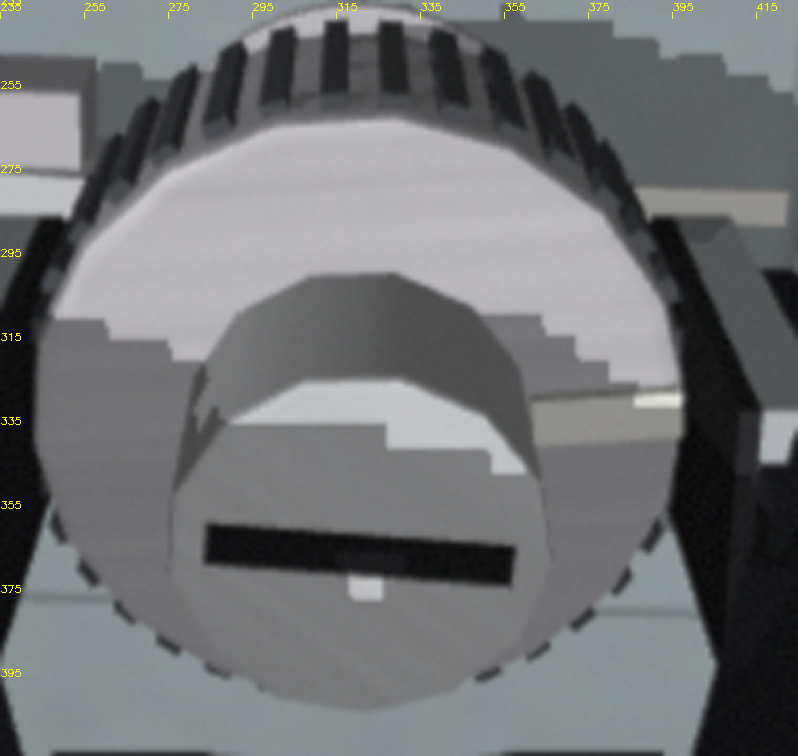

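Run:
```python
from ang import *
c=cam("w24"); P=lambda u,v:(235+u/4.2,235+v/4.2)
print("line",ang(c,P(535,420),P(682,412),.099),"slot",ang(c,P(207,544),P(513,567),.116),"mark",ang(c,P(640,205),P(790,208),.05))
```

```text
line 5.404413156908532 slot -3.047689297248752 mark 0.6942361136592012
```

{"api": "send_rows", "payload": {
  "deltas": [
    [[0,0,0,0,0,2],[0,0,0,0,0,2],[0,0,0,0,0,1],[0,0,0,0,0,0],[0,0,0,0,0,0]]
  ]
}}

```text
t: 40.8
ee_pos: [0.5164, 0.3551, 0.0756]
eef_rot: [-0.001, 0.74, 0.673, 0.002]
force: [1.2, 4.7, 4.4]
grip_width: 0.612
```

Run:
```python
from look import *
plan(state(),[.5155,.353,.073],-5)
```

```text
t 40.80 pos [0.5164 0.3551 0.0756] cur y ang -5.45 tilt 0.29 turn(tool z) -0.45 shift [-2.2 -0.7  2.6]  F [1.2 4.7 4.4] T [ 1.06 -0.18  0.01] w 0.612 q5 2.15
```

{"api": "send_rows", "payload": {
  "deltas": [
    [[0,0,0,0,0,1],[0,0,0,0,0,1],[0,0,0,0,0,0],[0,0,0,0,0,0]]
  ]
}}

```text
t: 41.3
ee_pos: [0.5164, 0.3551, 0.0756]
eef_rot: [-0.001, 0.752, 0.66, 0.002]
force: [2.4, 4.7, 4.5]
grip_width: 0.619
```

Run:
```python
from look import *
plan(state(),[.5155,.353,.073],-5)
```

```text
t 41.30 pos [0.5164 0.3551 0.0756] cur y ang -7.46 tilt 0.30 turn(tool z) -2.46 shift [-2.2 -0.7  2.6]  F [2.4 4.7 4.5] T [ 1.03 -0.21 -0.01] w 0.619 q5 2.18
```

{"api": "send_rows", "payload": {
  "deltas": [
    [[0,0,0,0,0,1],[0,0,0,0,0,1],[0,0,0,0,0,0],[0,0,0,0,0,0]]
  ]
}}

```text
t: 41.8
ee_pos: [0.5164, 0.3551, 0.0756]
eef_rot: [-0.001, 0.763, 0.646, 0.002]
force: [0.1, 5.3, 5.4]
grip_width: 0.62
```

Run:
```python
from look import *
st,c=look("w25",-93)
plan(st,[.5155,.353,.073],-5)
crop("pics/w25_raw.png","pics/c25.png",235,235,190,180,4.2)
```

```text
t 41.80 pos [0.5164 0.3551 0.0756] cur y ang -9.45 tilt 0.29 turn(tool z) -4.45 shift [-2.2 -0.7  2.6]  F [0.1 5.3 5.4] T [ 1.02 -0.21  0.02] w 0.620 q5 2.22
```

View pics/c25.png

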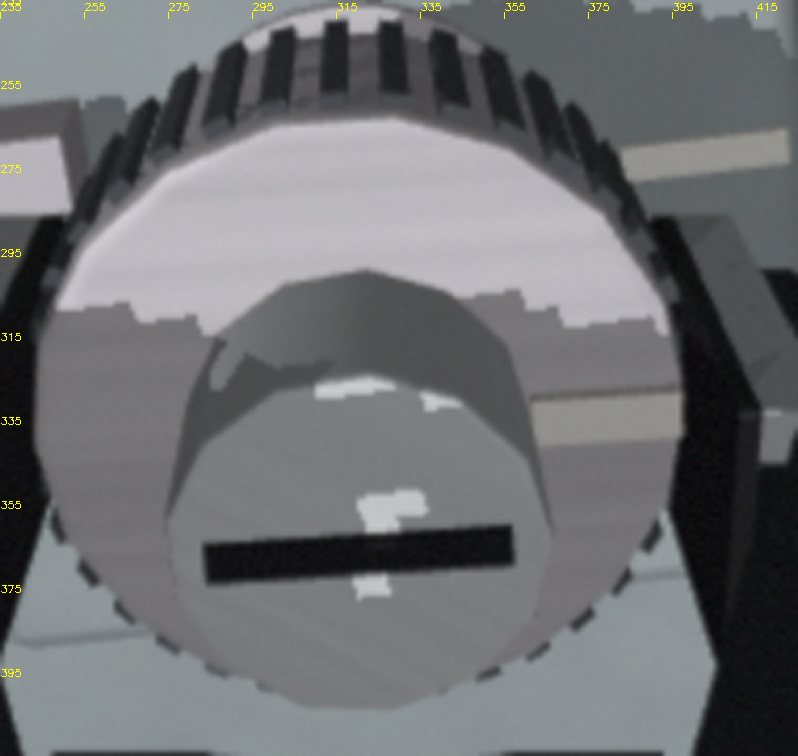

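Run:
```python
from ang import *
c=cam("w25"); P=lambda u,v:(235+u/4.2,235+v/4.2)
print("line",ang(c,P(535,423),P(682,413),.099),"slot",ang(c,P(205,562),P(513,545),.116),"mark",ang(c,P(622,165),P(788,145),.05))
```

```text
line -2.7031526266855224 slot -3.457270617204472 mark 0.3362438004102444
```

{"api": "send_rows", "payload": {
  "deltas": [
    [[0,0,0,0,0,1],[0,0,0,0,0,0],[0,0,0,0,0,0]]
  ]
}}

```text
t: 42.22
ee_pos: [0.5164, 0.3551, 0.0756]
eef_rot: [-0.001, 0.768, 0.64, 0.002]
force: [1.9, 4.4, 5.8]
grip_width: 0.616
```

Run:
```python
from look import *
st=state();plan(st,[.5155,.353,.073],-5);print(st["joint_efforts"])
```

```text
t 42.23 pos [0.5164 0.3551 0.0756] cur y ang -10.40 tilt 0.29 turn(tool z) -5.40 shift [-2.2 -0.7  2.6]  F [1.9 4.4 5.8] T [ 1.02 -0.23  0.36] w 0.616 q5 2.24
[ -2.32128404 -50.67350149  18.92806292   1.41597982  -1.07880704
   0.37216055]
```

{"api": "send_rows", "payload": {
  "deltas": [
    [[0,0,0,0,0,1],[0,0,0,0,0,0],[0,0,0,0,0,0]]
  ]
}}

```text
t: 42.6
ee_pos: [0.5164, 0.3551, 0.0756]
eef_rot: [-0.001, 0.773, 0.634, 0.002]
force: [1.1, 4.6, 5.6]
grip_width: 0.622
```

Run:
```python
from look import *
st=state();plan(st,[.5155,.353,.073],-5);print(st["joint_efforts"])
st,c=look("w26",-93)
crop("pics/w26_raw.png","pics/c26.png",235,235,190,180,4.2)
```

```text
t 42.60 pos [0.5164 0.3551 0.0756] cur y ang -11.34 tilt 0.28 turn(tool z) -6.34 shift [-2.1 -0.7  2.6]  F [1.1 4.6 5.6] T [ 0.92 -0.23  0.73] w 0.622 q5 2.25
[ -2.49434419 -50.64819217  18.95753324   1.38840325  -0.98681264
   0.73871853]
```

View pics/c26.png

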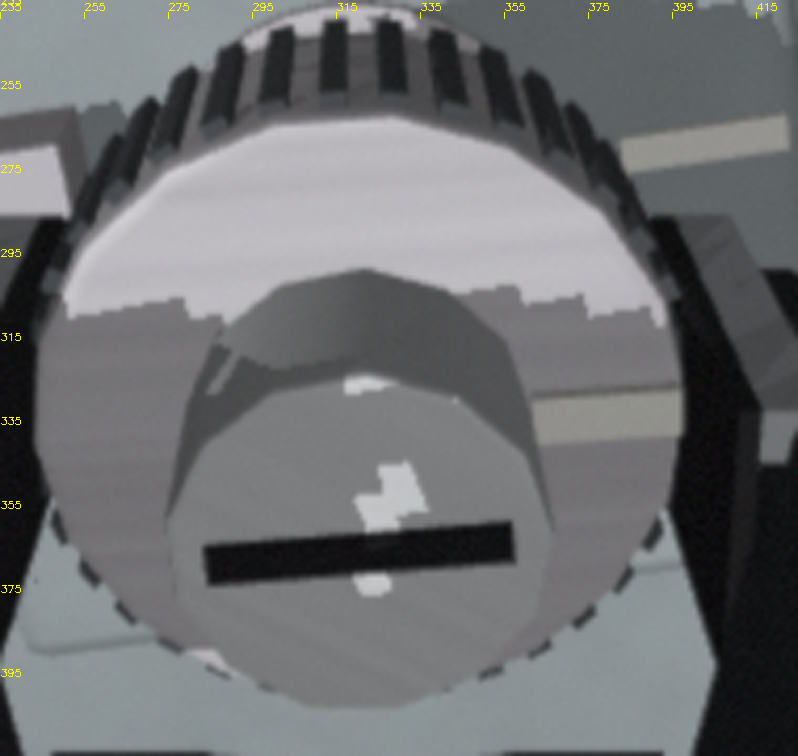

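{"api": "send_rows", "payload": {
  "deltas": [
    [[0,0,0,0,0,-1],[0,0,0,0,0,-1],[0,0,0,0,0,-1],[0,0,0,0,0,-1],[0,0,0,0,0,-1],[0,0,0,0,0,0],[0,0,0,0,0,0]]
  ]
}}

```text
t: 43.52
ee_pos: [0.5164, 0.3552, 0.0756]
eef_rot: [-0.001, 0.746, 0.666, 0.002]
force: [2.1, 5.1, 5.1]
grip_width: 0.617
```

Run:
```python
from ang import *
st,c=look("w27",-93);plan(st,[.5155,.353,.073],-5)
crop("pics/w27_raw.png","pics/c27.png",235,235,190,180,4.2)
crop("pics/w21_raw.png","pics/c21.png",235,235,190,180,4.2)
```

```text
t 43.52 pos [0.5164 0.3552 0.0756] cur y ang -6.45 tilt 0.30 turn(tool z) -1.45 shift [-2.2 -0.7  2.6]  F [2.1 5.1 5.1] T [ 1.12 -0.21  0.08] w 0.617 q5 2.17
```

View pics/c27.png

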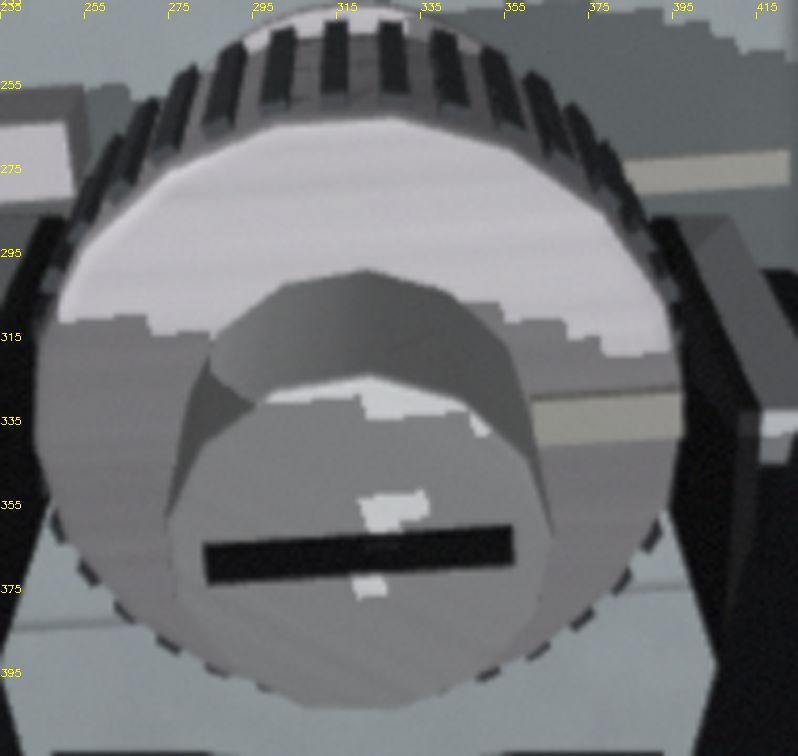

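View pics/c21.png

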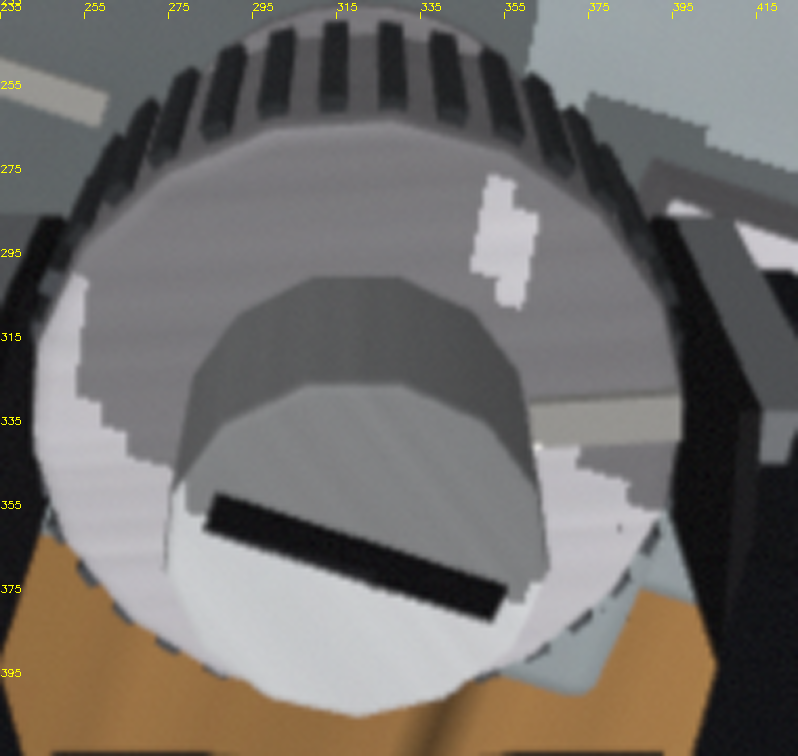

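Run:
```python
from ang import *
P=lambda u,v:(235+u/4.2,235+v/4.2)
c=cam("w27");print("line",ang(c,P(535,423),P(682,413),.099),"slot",ang(c,P(205,562),P(513,545),.116),"mark",ang(c,P(630,177),P(788,167),.05))
c=cam("w21");print("start: slot",ang(c,P(215,512),P(500,605),.116)-180,"line",ang(c,P(535,421),P(682,417),.099),"mark",ang(c,P(0,75),P(105,110),.05)-180)
c=cam("w27");print(proj(c,W([SP[0]-.0012,SP[1]+.003,SP[2]],[[30,130,50],[50,130,50]])),P(788,167))
o=W([.50998,.22314,-.04268],[[0,130,0]]);print(o)
for z,(u,v) in((.116,(359,555)),(.099,(359,415))): pass
m=onz(c,P(788,167),.05); print("mark end",m)
```

```text
line 0.29390108110425217 slot -0.4609008279765021 mark -0.1611664071130292
start: slot -0.6207712069787021 line -158.24855262288463 mark -359.80097129676756
[[384.75308502 277.91211715]
 [428.42285286 275.03555974]] (422.6190476190476, 274.76190476190476)
[[0.51552672 0.35302162 0.        ]]
mark end [0.56284328 0.35132405 0.05      ]
```

```bash
cat > meas.py <<'E'
from ang import *
def slot(name,cc=(320,366)):
    im=cv2.imread(f"pics/{name}_raw.png"); g=im.max(2)
    m=np.zeros(g.shape,np.uint8); m[340:390,278:364]=(g[340:390,278:364]<45)
    n,l,s,ce=cv2.connectedComponentsWithStats(m); i=1+np.argmax(s[1:,4])
    pts=np.argwhere(l==i)[:,::-1].astype(float)
    c=cam(name); w=np.array([onz(c,p,.116)[:2] for p in pts]); w-=w.mean(0)
    v=np.linalg.svd(w,full_matrices=False)[2][0]; a=np.degrees(np.arctan2(v[1],v[0]))+2.445
    return (a+90)%180-90,len(pts)
def line(name):
    # white line: colour is slightly yellowish (r>b)
    im=cv2.imread(f"pics/{name}_raw.png").astype(int); m=np.zeros(im.shape[:2],np.uint8)
    sub=im[322:345,358:400]; m[322:345,358:400]=(sub[:,:,2]-sub[:,:,0]>8)&(sub.sum(2)>350)
    n,l,s,ce=cv2.connectedComponentsWithStats(m); i=1+np.argmax(s[1:,4])
    pts=np.argwhere(l==i)[:,::-1].astype(float); c=cam(name); w=np.array([onz(c,p,.099)[:2] for p in pts]); mu=w.mean(0); 
    v=np.linalg.svd(w-mu,full_matrices=False)[2][0]; a=np.degrees(np.arctan2(v[1],v[0]))+2.445
    return (a+90)%180-90,len(pts)
if __name__=="__main__":
    for n in sys.argv[1:]: print(n,slot(n),line(n))
E
python3 meas.py w21 w22 w23 w24 w25 w26 w27
```

```text
Traceback (most recent call last):
  File "meas.py", line 19, in <module>
    for n in sys.argv[1:]: print(n,slot(n),line(n))
                                           ~~~~^^^
  File "meas.py", line 14, in line
    n,l,s,ce=cv2.connectedComponentsWithStats(m); i=1+np.argmax(s[1:,4])
                                                      ~~~~~~~~~^^^^^^^^^
ValueError: attempt to get argmax of an empty sequence
```

```bash
python3 - <<'E'
import cv2
im=cv2.imread("pics/w27_raw.png")
print(im[325:343,372].tolist())
E
sed -i 's/sub\[:,:,2\]-sub\[:,:,0\]>8)&(sub.sum(2)>350)/sub[:,:,2]-sub[:,:,0]>5)\&(sub.sum(2)>300)/' meas.py; python3 meas.py w24 w25 w26 w27
```

```text
[[121, 118, 119], [120, 118, 118], [115, 113, 115], [102, 102, 103], [101, 104, 104], [125, 130, 130], [138, 143, 143], [139, 144, 144], [140, 145, 144], [139, 144, 144], [140, 145, 144], [140, 144, 145], [139, 144, 144], [139, 144, 144], [138, 142, 142], [133, 135, 135], [117, 115, 117], [115, 112, 112]]
w24 (np.float64(-2.92779532024646), 629) (np.float64(-0.3368605277366896), 37)
w25 (np.float64(-3.0904371712463785), 619) (np.float64(-9.178649722373677), 3)
w26 (np.float64(-3.8583646739755295), 624) (np.float64(-55.60821866085543), 2)
w27 (np.float64(-0.053950478153410586), 623) (np.float64(-53.60760056800107), 3)
```

```bash
sed -i 's/>5)&(sub.sum(2)>300)/>2)\&(sub.sum(2)>370)/' meas.py; python3 meas.py w22 w24 w25 w26 w27
python3 - <<'E'
from meas import *
for n in ["w21","w22"]:
    print(n,slot(n))
E
```

```text
w22 (np.float64(-2.4521827662487112), 621) (np.float64(-11.845778951033111), 352)
w24 (np.float64(-2.92779532024646), 629) (np.float64(8.262635543082752), 371)
w25 (np.float64(-3.0904371712463785), 619) (np.float64(-2.9403951883494415), 353)
w26 (np.float64(-3.8583646739755295), 624) (np.float64(-4.395679413853941), 355)
w27 (np.float64(-0.053950478153410586), 623) (np.float64(0.11525814572104309), 349)
w21 (np.float64(-0.44328262562737564), 584)
w22 (np.float64(-2.4521827662487112), 621)
```

{"api": "send_rows", "payload": {
  "deltas": [
    [[1,0,0,0,0,0],[1,0,0,0,0,0],[0,0,0,0,0,0],[0,0,0,0,0,0]]
  ]
}}

```text
t: 44.08
ee_pos: [0.5164, 0.3553, 0.0755]
eef_rot: [0.0, 0.746, 0.666, 0.001]
force: [0.5, -0.4, 8.6]
grip_width: 0.619
```

Run:
```python
from look import *
plan(state(),[.5155,.353,.073],-5)
```

```text
t 44.08 pos [0.5164 0.3553 0.0755] cur y ang -6.51 tilt 0.13 turn(tool z) -1.51 shift [-2.3 -0.7  2.5]  F [ 0.5 -0.4  8.6] T [ 0.01 -0.03  0.01] w 0.619 q5 2.17
```

Lateral load and moment are now zero. I'll release, rise straight up and look.

{"api": "send_rows", "payload": {
  "deltas": [
    [[0,0,0,0,0,0],[0,0,0,0,0,0],[0,0,0,0,0,0],[0,0,0,0,0,0]]
  ],
  "grip": 0.15
}}

```text
t: 44.58
ee_pos: [0.5152, 0.3548, 0.0739]
eef_rot: [-0.0, 0.746, 0.666, -0.0]
force: [0.0, -0.3, -0.4]
grip_width: 0.85
```

```bash
python3 - <<'E'
from look import *
st,c=look("w28",-93);plan(st,[.5155,.353,.073],-5)
crop("pics/w28_raw.png","pics/c28.png",235,235,190,180,4.2)
E
python3 meas.py w28
```

```text
t 44.58 pos [0.5152 0.3548 0.0739] cur y ang -6.54 tilt 0.05 turn(tool z) -1.54 shift [-1.8  0.5  0.9]  F [ 0.  -0.3 -0.4] T [ 0.   -0.09 -0.02] w 0.850 q5 2.17
w28 (np.float64(-0.00465961823562111), 631) (np.float64(-0.4534080336487136), 340)
```

View pics/c28.png

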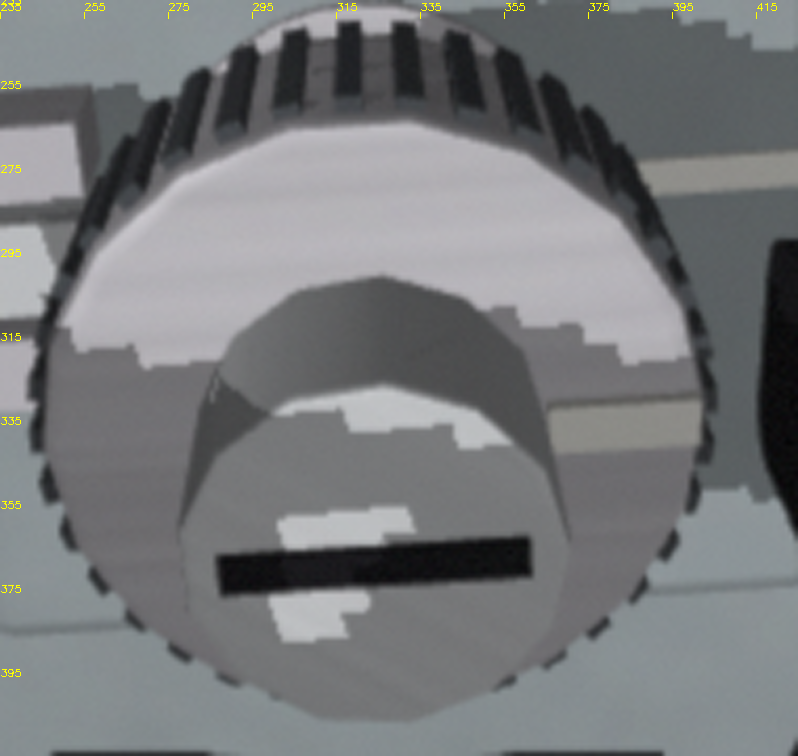

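Run:
```python
from look import *
SP[0]-=.0012;SP[1]+=.003
st=state(); t=W(SP,[[-93,130,165]])[0]; print(t); plan(st,t,87.55)
```

```text
[0.42261141 0.35698965 0.165     ]
t 44.62 pos [0.5153 0.3549 0.074 ] cur y ang -6.54 tilt 0.03 turn(tool z) 85.91 shift [-92.7   1.9 -91. ]  F [0.3 0.  0. ] T [ 0.   -0.01  0.  ] w 0.850 q5 2.17
```

{"api": "send_rows", "payload": {
  "deltas": [
    [[0,0,-20,0,0,0],[0,0,-30,0,0,0],[0,0,-40,0,0,0],[0,0,-10,0,0,-10],[0,0,0,0,0,-10],[0,0,0,0,0,-10],[0,0,0,0,0,-10],[0,0,0,0,0,-10],[0,0,0,0,0,-10],[0,0,0,0,0,-10],[0,0,0,0,0,-10],[0,0,0,0,0,-10],[0,0,0,0,0,-4],[30,-1,0,0,0,0],[40,0,0,0,0,0],[22,0,0,0,0,0],[0,0,0,0,0,0],[0,0,0,0,0,0],[0,0,0,0,0,0]]
  ],
  "grip": 0.35
}}

```text
t: 47.0
ee_pos: [0.4245, 0.3581, 0.1742]
eef_rot: [0.0, 0.023, 1.0, 0.0]
force: [0.1, 0.8, -0.3]
grip_width: 0.65
```

Run:
```python
from look import *
SP[0]-=.0012;SP[1]+=.003
st,c=look("w29",-93); plan(st,[.4235,.358,.071],87.55)
```

```text
t 47.00 pos [0.4245 0.3581 0.1742] cur y ang 87.42 tilt 0.03 turn(tool z) -0.13 shift [ 1.000e+00 -1.000e-01  1.032e+02]  F [ 0.1  0.8 -0.3] T [-0.02 -0.02  0.06] w 0.650 q5 0.61
```

View pics/w29.png

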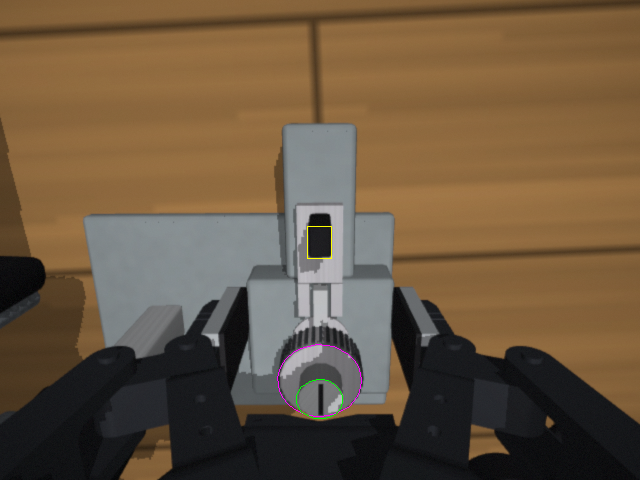

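{"api": "send_rows", "payload": {
  "deltas": [
    [[1,0,30,0,0,0],[0,0,30,0,0,0],[0,0,25,0,0,0],[0,0,17,0,0,0],[0,0,0,0,0,0],[0,0,0,0,0,0],[0,0,0,0,0,0]]
  ],
  "grip": 0.35
}}

```text
t: 47.92
ee_pos: [0.4233, 0.3585, 0.0732]
eef_rot: [0.001, 0.022, 1.0, 0.0]
force: [-0.1, 0.1, -0.4]
grip_width: 0.65
```

{"api": "send_rows", "payload": {
  "deltas": [
    [[0,0,0,0,0,0],[0,0,0,0,0,0],[0,0,0,0,0,0],[0,0,0,0,0,0],[0,0,0,0,0,0],[0,0,0,0,0,0]]
  ],
  "grip": 1.0,
  "squeeze": 40
}}

```text
t: 48.68
ee_pos: [0.4226, 0.3581, 0.0727]
eef_rot: [0.0, 0.022, 1.0, 0.0]
force: [-0.9, -0.7, 5.7]
grip_width: 0.153
```

{"api": "send_rows", "payload": {
  "deltas": [
    [[3,0,0,0,0,0],[5,0,0,0,0,0],[5,0,0,0,0,0],[5,0,0,0,0,0],[5,0,0,0,0,0],[5,0,0,0,0,0],[4,0,0,0,0,0],[2,0,0,0,0,0],[0,0,0,0,0,0],[0,0,0,0,0,0]]
  ]
}}

```text
t: 49.92
ee_pos: [0.3885, 0.3595, 0.0727]
eef_rot: [0.0, 0.022, 1.0, -0.0]
force: [2.2, -3.2, 7.6]
grip_width: 0.152
```

{"api": "send_rows", "payload": {
  "deltas": [
    [[1,0,0,0,0,0],[1,0,0,0,0,0],[1,0,0,0,0,0],[0,0,0,0,0,0],[0,0,0,0,0,0]]
  ]
}}

```text
t: 50.55
ee_pos: [0.3857, 0.3596, 0.0727]
eef_rot: [0.001, 0.022, 1.0, -0.0]
force: [2.3, -3.1, 6.7]
grip_width: 0.15
```

Travel so far is 36.9 mm. I'll push gently on to feel the end stop.

{"api": "send_rows", "payload": {
  "deltas": [
    [[1,0,0,0,0,0],[0,0,0,0,0,0],[0,0,0,0,0,0]]
  ]
}}

```text
t: 50.92
ee_pos: [0.3856, 0.3597, 0.0727]
eef_rot: [0.001, 0.022, 1.0, -0.0]
force: [3.7, -2.4, 4.5]
grip_width: 0.154
```

{"api": "send_rows", "payload": {
  "deltas": [
    [[1,0,0,0,0,0],[0,0,0,0,0,0],[0,0,0,0,0,0]]
  ]
}}

```text
t: 51.3
ee_pos: [0.3855, 0.3596, 0.0727]
eef_rot: [0.002, 0.023, 1.0, -0.0]
force: [7.5, -3.3, 2.7]
grip_width: 0.157
```

{"api": "send_rows", "payload": {
  "deltas": [
    [[-1,0,0,0,0,0],[0,0,0,0,0,0],[0,0,0,0,0,0],[0,0,0,0,0,0],[0,0,0,0,0,0],[0,0,-20,0,0,0],[0,0,-40,0,0,0],[0,0,-40,0,0,0],[-30,0,-40,0,0,0],[-35,0,-20,0,0,0],[0,0,0,0,0,0],[0,0,0,0,0,0],[0,0,0,0,0,0]]
  ],
  "grip": 0.4
}}

```text
t: 52.92
ee_pos: [0.4479, 0.3566, 0.2312]
eef_rot: [-0.001, 0.022, 1.0, -0.001]
force: [-0.1, -0.1, -0.6]
grip_width: 0.596
```

Run:
```python
from look import *
SP[0]-=.0012;SP[1]+=.003
st,c=look("w30",-130); plan(st,[.4235,.358,.071],87.55)
crop("pics/w30_raw.png","pics/c30.png",260,110,140,190,3.1)
cv2.imwrite("pics/s30.png",capture("side")[:,:,::-1]); cv2.imwrite("pics/sc30.png",capture("scene")[:,:,::-1])
```

```text
t 52.92 pos [0.4479 0.3566 0.2312] cur y ang 87.50 tilt 0.15 turn(tool z) -0.05 shift [ 24.5   0.3 160.2]  F [-0.1 -0.1 -0.6] T [ 0.01 -0.01  0.02] w 0.596 q5 0.59
```

View pics/w30.png

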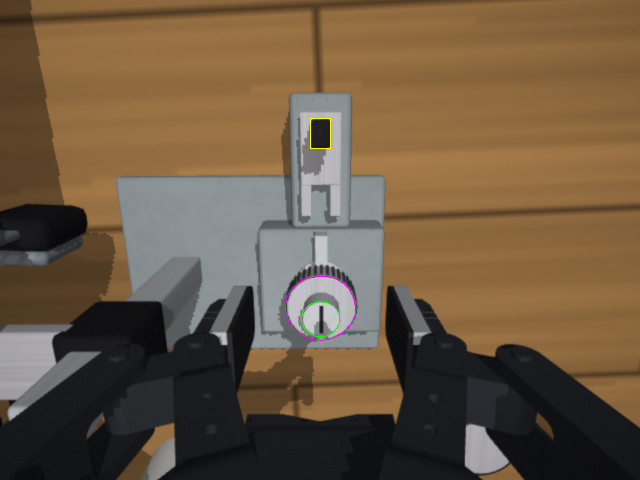

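View pics/c30.png

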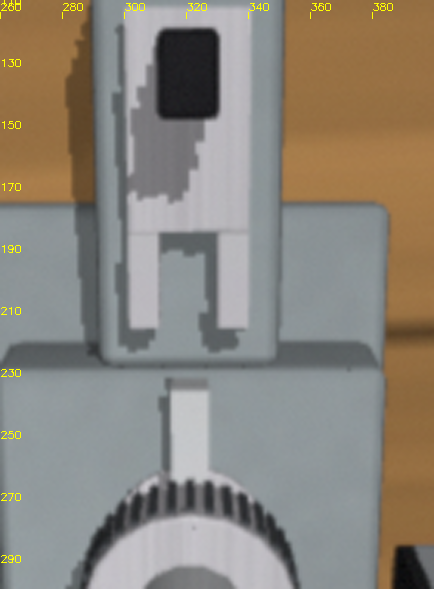

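View pics/s30.png

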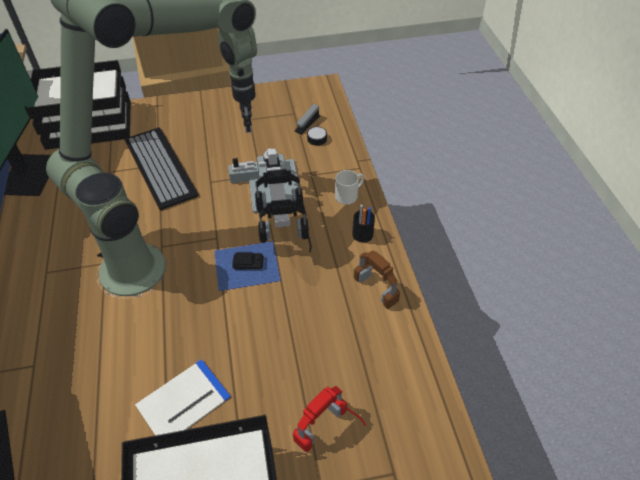

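View pics/sc30.png

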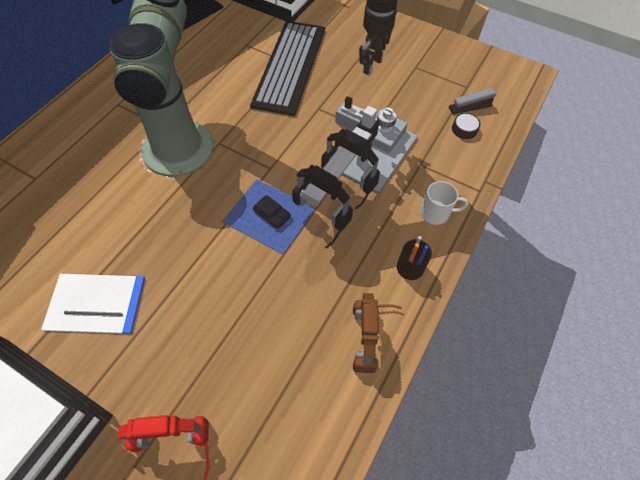

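{"api": "send_rows", "payload": {
  "deltas": [
    [[0,0,-40,0,0,0],[-30,0,-10,0,0,0],[-40,0,0,0,0,0],[-40,0,0,0,0,0],[-40,0,0,0,0,0],[-20,0,0,0,0,0],[0,0,0,0,0,0],[0,0,0,0,0,0],[0,0,0,0,0,0],[0,0,0,0,0,0]]
  ],
  "grip": 0.4
}}

```text
t: 54.32
ee_pos: [0.6187, 0.3497, 0.2829]
eef_rot: [0.0, 0.022, 1.0, 0.0]
force: [0.1, 0.6, -0.0]
grip_width: 0.601
```

Run:
```python
from look import *
SP[0]-=.0012;SP[1]+=.003
st,c=look("w31",-130); plan(st,[.4235,.358,.071],87.55)
q=proj(c,W(SP,[[0,130,110]]))[0].astype(int); print(q)
x,y=max(q[0]-65,0),max(q[1]-65,0)
crop("pics/w31_raw.png","pics/c31.png",x,y,130,130,4.5)
```

```text
t 54.33 pos [0.6187 0.3497 0.2829] cur y ang 87.50 tilt 0.03 turn(tool z) -0.05 shift [ 1.953e+02 -1.000e-01  2.119e+02]  F [ 0.1  0.6 -0. ] T [-0.02  0.02  0.02] w 0.601 q5 0.45
[319  74]
```

View pics/c31.png

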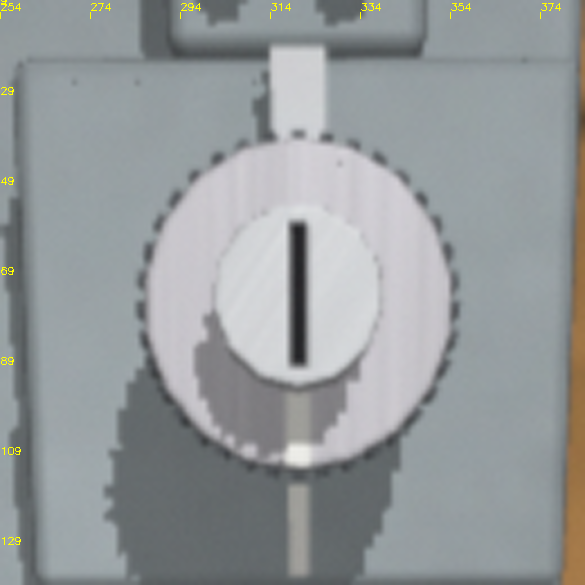

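The lug, slot, white ring line and housing mark are all in one line (crop x≈298). The arm is clear of everything, so I'm handing in.

{"api": "send_rows", "payload": {
  "deltas": [
    [[0,0,-10,0,0,0],[0,0,0,0,0,0],[0,0,0,0,0,0],[0,0,0,0,0,0],[0,0,0,0,0,0]]
  ]
}}

```text
t: 55.0
ee_pos: [0.6192, 0.3493, 0.292]
eef_rot: [-0.0, 0.022, 1.0, -0.0]
force: [0.2, -0.2, 0.3]
grip_width: 0.599
```

Run:
```python
from rig import *
print(state()["t"],state()["force"]); print(job_done())
```

```text
55.0 [ 0.18230947 -0.18292806  0.29416993]
the job is handed in; nothing more can be done
None
```

I finished the job and handed it in at t = 55 s.

- **Headsets:** only two black headsets were on the desk. I hung both on the bar, at about stand y = -86 and -225 mm. The last scene and side pictures show both still hanging and clear of each other.
- **Catch in:** I pushed it in 37 mm, until it stopped moving and the force rose. The close-up showed the fork either side of the lug.
- **Lock ring:** I turned it clockwise in one grasp, about 207°, until the wrist torque rose from 0 to 0.73 N m at the hard stop. The barrel had turned to about -3° against the fork. I turned ring and barrel back about 3° together, to 0° on the mark, before letting go.
- **Catch out:** I drew it back 37 mm to its stop.

**Last checks:** the final close-up shows the lug, barrel slot, white ring line and housing mark in one line. The measured barrel angle was 0.0°, and the ring line was within about 0.5° of home. The catch was fully out, and the mouse, pen pot and mug looked unmoved. The arm was touching nothing.

**Disagreement:** my first estimate of the stand's position from the scene and side cameras was about 3 mm off the wrist camera's. I used the wrist camera's value for the ring and for drawing the catch out. No check failed, and I saw no knocked headset and no slackened grip.

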